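# Line up amplifier modules on the inspection slide with a straightedge

## Robot

A 6-joint arm with a two-finger parallel gripper is mounted at the origin on the work surface. World frame = base frame: x ahead of the robot, y to its left, z up, the work surface at z = 0. Lengths are in m, angles in rad, forces in N, time in s.
With the tool pointing down it reaches from about 0.375 to 0.975 m from the base axis. Payload 3.8 kg.
Tool frame: the origin (TCP) lies midway between the tips of the shut fingers; the grasp point (between the pads) lies 19 mm behind it; z points along the fingers, y is the line along which they close (so a half turn about z gives the same grasp; the last joint's range is limited). The gripper opens to 85 mm and grips with 20 to 120 N. Pads are 22 mm wide; open, the fingers measure 114 mm over their backs; the gripper's body (76 mm by 85 mm) begins 54 mm behind the grasp point. The pads swing forward as they close: fully open they stand 13 mm farther back than shut.
Start: joints at [-1.254, 0.264, 1.604, -0, 1.274, -0.037], TCP at [0.234, -0.633, 0.231] pointing down, gripper open.
Joint ranges: [-2.63, 2.63], [-0.94, 2.18], [0.31, 2.57], [-1.31, 4.45], [0, 2.66], [-2.55, 2.55]. Speed limits (rad/s): [2.57, 2.57, 3.14, 3.14, 3.14, 3.14].

## Interface

Orientations are given as a rotation vector (axis times angle).
In Python, from workcell import * gives the robot as it stands. The module is installed in compiled form; this text tells all that it offers.
- The arm moves only by the tool apply_moves, never from a script. Its arguments are lists of equal length, an entry for each row: "fingers": the opening, from 0 (shut) to 1 (fully open); "travel": the shift along the tool's x, y, z normalised to -1 to 1, where 1 is 0.05 m, a list of three; "rotation": the turn, a rotation vector about the tool's x, y, z normalised to -1 to 1, where 1 is 6 degrees, a list of three. In form: {"fingers": [fingers, ...], "travel": [[dx, dy, dz], ...], "rotation": [[ax, ay, az], ...]}. A call has 1 to 12 rows; each row shifts and turns the commanded pose from where the row before left it, along the tool's axes as they then stand; what a row does not reach is not made up. A row lasts 1/10 s, in which the tool goes at most 50 mm and 8.59 degrees, less where a joint would pass 70% of its speed; a pose out of reach is approached as far as the arm can. A call with a number of a shift or a turn outside -1 to 1 is refused whole. A call with a gripper value outside its range is refused whole. The fingers move at their own pace and stop on an object; "newtons" is the grip in N (left out, the last holds). Time passes only in rows, so rows that do not move let the fingers close. It gives the time, the measured TCP pose, the force, the opening and the grip force at its end, in the units of the state.
- read_state(): the state, without advancing time (a new reading comes with each control period).
- read_camera(name): name is "side" or "top" or "wrist"; returns a dict with "image" (384x512x3 uint8, red, green, blue), "fx", "fy", "cx", "cy" (pixels), "extrinsics" (4x4, takes a point from world to camera coordinates). Camera axes: x right, y down, z forward; pixel columns grow to the right and rows downward; lengths in m; the calibration is good to about 2 mm. A picture is of the moment at which its call begins. There is no depth.
- finish_job(): hands the job in; it is judged then, once.
Trained networks look in the newest picture that a camera, given by its name, has taken for a name from the list of things; names that differ only in an ending like _2 or _b are one class to them, and where a whole thing is asked for, a point or a joint stands for the part that bears it (a point fixed in the world has none). Each returns a list of dicts, best first, with "p" (0 to 1); they miss things now and then, are a little off and sometimes report something else, mostly with a low value. They report only what shows in the picture. A call takes as long as a camera call. They do not tell look-alikes from the thing itself.
- regions_of(camera, name): "mask" (384x512 bool, what is visible of it) and "bbox" ([left, top, width, height] in pixels, round what is visible of it).
- tip_of(camera, name): "location" ([column, row] in pixels: a listed point, or the origin of a listed thing).
The state is a dict: "time": time; "q": joint angles; "joint_vel": joint speeds; "joint_torque": joint torques, N m; "tool_pos": TCP position; "tcp_rot": TCP orientation; "wrist_force": force on the tool from outside, world axes, zero at the start; "torque": the same for the moment, N m; "width": opening from 0.0 (shut) to 1.0 (fully open); "grip_force": force on a finger pad.
Only numpy, scipy, OpenCV 4.12 (cv2) and the standard library are available. Lean on these libraries where they do the work, as an engineer would, in place of code of your own. Each camera call takes 0.05 s, during which the arm holds its last target. There are 200 camera calls.

## Task

Draw the empty carriage of the inspection slide to its loading stop at the left end, and stand every amplifier module on its deck, side by side in one row, backs against the rear fence and terminal edges to the front. Then lay the straightedge on the deck in front of them, flush along all their terminal edges, so that the row is held snug and straight between fence and straightedge, slide the loaded carriage to the camera stop at the right end with the row still snug, and press the start button on the console. Leave the straightedge in place and the other things on the bench alone; if anything gets knocked out of line, put it right.

Things in the scene. Friction and masses are not known exactly. Their poses are not given: they have to be found in the camera images.
- deck (a point): centre of the top face of the carriage's dark grey deck, moving with it; x points back to the fence, y left along the rail, z up. Deck plate 170 mm deep (x -80 to +90), 240 mm long (y -120 to +120), flat, top 45 mm above the table. Along its rear edge stands a steel fence, 18 mm high, its front face at x = +75 mm
- slide_unit: base of the inspection slide, 150 x 450 mm, fixed to the table, turned up to 6 degrees from facing the robot; origin at its middle on the table, y along the rail to the left, x back. A camera column with tilted head, 250 mm high, stands behind its right end (around x = 60 to 160 mm, y = -230 to -130 mm), not over the row
- carriage_handle (a point): grip point of the carriage's handle, a black upright post 14 x 14 mm, 40 mm high above the deck, at the middle of the deck's front edge (deck x = -96 mm, y = 0); the point is 24 mm above the deck. Pinch it from above and push or draw it along the rail
- carriage (a joint): position of the carriage on its rail, m: 0 = loading stop (left end, +y), 0.15 = camera stop (right end, towards the camera column); growing values move along the deck's -y. Hard stop at each end, where a spring roller holds it (about 5 N to pull out); between, 1.5 N of friction, stays where left
- straightedge: steel straightedge: flat bar 200 mm long (its y), 24 mm wide (its x), 10 mm thick, both long faces true (either may be used), with a black grip block 50 mm (y) x 16 mm (x) standing on its middle, from 10 to 40 mm above the underside; 0.35 kg. Origin: centre of the underside
- start (a joint): start button, white, 28 mm across, on the grey console: 0 = up, 0.006 m = fully down (about 5 N); springs back
- start_top (a point): centre of the start button's top face, 56 mm above the table; it is pressed straight down
- module_1: amplifier module (two to four present, all alike): metal base with green board, 86 mm (x) x 44 mm (y) x 10 mm high; steel shield can 40 mm (x) x 30 mm (y) on its middle, from 10 to 38 mm above the underside, to hold it by; brass terminals along the front edge, its -x side; 0.12 to 0.21 kg. Origin: centre of the underside
- module_1_front (a point): middle of the front (terminal) edge of module_1, at its underside, 43 mm ahead (-x) of its origin
- module_2: amplifier module (two to four present, all alike): metal base with green board, 86 mm (x) x 44 mm (y) x 10 mm high; steel shield can 40 mm (x) x 30 mm (y) on its middle, from 10 to 38 mm above the underside, to hold it by; brass terminals along the front edge, its -x side; 0.12 to 0.21 kg. Origin: centre of the underside
- module_2_front (a point): middle of the front (terminal) edge of module_2, at its underside, 43 mm ahead (-x) of its origin
- module_3: amplifier module (two to four present, all alike): metal base with green board, 86 mm (x) x 44 mm (y) x 10 mm high; steel shield can 40 mm (x) x 30 mm (y) on its middle, from 10 to 38 mm above the underside, to hold it by; brass terminals along the front edge, its -x side; 0.12 to 0.21 kg. Origin: centre of the underside
- module_3_front (a point): middle of the front (terminal) edge of module_3, at its underside, 43 mm ahead (-x) of its origin
- module_4: amplifier module (two to four present, all alike): metal base with green board, 86 mm (x) x 44 mm (y) x 10 mm high; steel shield can 40 mm (x) x 30 mm (y) on its middle, from 10 to 38 mm above the underside, to hold it by; brass terminals along the front edge, its -x side; 0.12 to 0.21 kg. Origin: centre of the underside
- module_4_front (a point): middle of the front (terminal) edge of module_4, at its underside, 43 mm ahead (-x) of its origin
- transformer: small mains transformer, 34 x 36 x 30 mm, standing among the modules; a bystander, to be left alone. Origin: underside
- screwdriver: screwdriver with blue handle, 180 mm, lying near the robot; a bystander, to be left alone. Origin: underside (the handle end lies to its -x)
- speaker: loudspeaker, 86 mm across, 36 mm high, face down left of the slide; a bystander, to be left alone. Origin: underside
- heat_sink: bare finned heat sink 90 x 50 x 34 mm; a bystander, to be left alone. Origin: underside
- tuner_box: tuner shield box 70 x 45 x 30 mm; a bystander, to be left alone. Origin: underside
- mug: blue mug, 95 mm high; a bystander, to be left alone. Origin: underside
- flux_jar: amber jar, 60 mm high; a bystander, to be left alone. Origin: underside
Mind the look-alikes: they are no part of the job. Leave any blue look-alike of the module_2 alone.

How it is judged:
On the way, in this order (a step that is already met when the one before it is completed fails the run):
1. the carriage is drawn to the loading stop (value of joint carriage below 0.004 m), for 0.2 s.
2. every module stands on the deck, terminals to the front, with the carriage at the loading stop (value of joint carriage below 0.004 m and z of module_1 in the frame of deck between -0.004 and 0.004 m and angle between each of module_1, module_2, module_3, module_4's own z axis and vertical below 0.05 rad and y of module_1 in the frame of deck between -0.12 and 0.12 m and x of module_1 in the frame of deck between -0.03 and 0.05 m and x of module_1_front in the frame of deck between -0.08 and 0.01 m and z of module_2 in the frame of deck between -0.004 and 0.004 m and y of module_2 in the frame of deck between -0.12 and 0.12 m and x of module_2 in the frame of deck between -0.03 and 0.05 m and x of module_2_front in the frame of deck between -0.08 and 0.01 m and z of module_3 in the frame of deck between -0.004 and 0.004 m and y of module_3 in the frame of deck between -0.12 and 0.12 m and x of module_3 in the frame of deck between -0.03 and 0.05 m and x of module_3_front in the frame of deck between -0.08 and 0.01 m and z of module_4 in the frame of deck between -0.004 and 0.004 m and y of module_4 in the frame of deck between -0.12 and 0.12 m and x of module_4 in the frame of deck between -0.03 and 0.05 m and x of module_4_front in the frame of deck between -0.08 and 0.01 m), for 0.2 s.
3. the straightedge lies flush along the terminal edges of all modules, which sit against the fence, still at the loading stop (value of joint carriage below 0.004 m and z of straightedge in the frame of deck between -0.004 and 0.004 m and angle between each of straightedge, module_1, module_2, module_3, module_4's own z axis and vertical below 0.05 rad and angle between the y axis of straightedge and the y axis of deck, either way round below 0.04 rad and z of module_1 in the frame of deck between -0.004 and 0.004 m and x of module_1 in the frame of deck between 0.0285 and 0.035 m and angle between the y axis of each of module_1, module_2, module_3, module_4 and the y axis of straightedge, either way round below 0.04 rad and y of module_1 in the frame of straightedge between -0.088 and 0.088 m and (x of module_1_front in the frame of straightedge between 0.0095 and 0.0145 m or x of module_1_front in the frame of straightedge between -0.0145 and -0.0095 m) and z of module_2 in the frame of deck between -0.004 and 0.004 m and x of module_2 in the frame of deck between 0.0285 and 0.035 m and y of module_2 in the frame of straightedge between -0.088 and 0.088 m and (x of module_2_front in the frame of straightedge between 0.0095 and 0.0145 m or x of module_2_front in the frame of straightedge between -0.0145 and -0.0095 m) and z of module_3 in the frame of deck between -0.004 and 0.004 m and x of module_3 in the frame of deck between 0.0285 and 0.035 m and y of module_3 in the frame of straightedge between -0.088 and 0.088 m and (x of module_3_front in the frame of straightedge between 0.0095 and 0.0145 m or x of module_3_front in the frame of straightedge between -0.0145 and -0.0095 m) and z of module_4 in the frame of deck between -0.004 and 0.004 m and x of module_4 in the frame of deck between 0.0285 and 0.035 m and y of module_4 in the frame of straightedge between -0.088 and 0.088 m and (x of module_4_front in the frame of straightedge between 0.0095 and 0.0145 m or x of module_4_front in the frame of straightedge between -0.0145 and -0.0095 m)), for 0.2 s.
4. the carriage is at the camera stop with the row still snug (value of joint carriage above 0.146 m and z of straightedge in the frame of deck between -0.004 and 0.004 m and angle between each of straightedge, module_1, module_2, module_3, module_4's own z axis and vertical below 0.05 rad and angle between the y axis of straightedge and the y axis of deck, either way round below 0.04 rad and z of module_1 in the frame of deck between -0.004 and 0.004 m and x of module_1 in the frame of deck between 0.0285 and 0.035 m and angle between the y axis of each of module_1, module_2, module_3, module_4 and the y axis of straightedge, either way round below 0.04 rad and y of module_1 in the frame of straightedge between -0.088 and 0.088 m and (x of module_1_front in the frame of straightedge between 0.0095 and 0.0145 m or x of module_1_front in the frame of straightedge between -0.0145 and -0.0095 m) and z of module_2 in the frame of deck between -0.004 and 0.004 m and x of module_2 in the frame of deck between 0.0285 and 0.035 m and y of module_2 in the frame of straightedge between -0.088 and 0.088 m and (x of module_2_front in the frame of straightedge between 0.0095 and 0.0145 m or x of module_2_front in the frame of straightedge between -0.0145 and -0.0095 m) and z of module_3 in the frame of deck between -0.004 and 0.004 m and x of module_3 in the frame of deck between 0.0285 and 0.035 m and y of module_3 in the frame of straightedge between -0.088 and 0.088 m and (x of module_3_front in the frame of straightedge between 0.0095 and 0.0145 m or x of module_3_front in the frame of straightedge between -0.0145 and -0.0095 m) and z of module_4 in the frame of deck between -0.004 and 0.004 m and x of module_4 in the frame of deck between 0.0285 and 0.035 m and y of module_4 in the frame of straightedge between -0.088 and 0.088 m and (x of module_4_front in the frame of straightedge between 0.0095 and 0.0145 m or x of module_4_front in the frame of straightedge between -0.0145 and -0.0095 m)), for 0.2 s.
5. the start button is pressed with the carriage at the camera stop (value of joint carriage above 0.146 m and value of joint start above 0.004 m), for 0.05 s.
At the end, for the whole second after the job is handed in: Carriage within 4 mm of the camera stop; each module flat on the deck, terminals to the front, back within 3 mm of the fence; straightedge flat on the deck, parallel to the fence and every terminal edge (0.04 rad), its long face within 2.5 mm of each; button up, all at rest (all of step 4 and linear speed of each of module_1, module_2, module_3, module_4, straightedge below 0.02 m/s and value of joint start below 0.002 m); the robot touches nothing.
It fails at once if a bystander is knocked over or moved more than 5 cm (distance of any of transformer, screwdriver, speaker, heat_sink, tuner_box, mug, flux_jar from where it was at the start of the episode above 0.05 m or angle between any of transformer, speaker, heat_sink, tuner_box, mug, flux_jar's own z axis and vertical above 0.6 rad).
Of module_1, module_2, module_3, module_4 only 2 to 4 are there at a start; the rules pass over those that are not, and their reading is None.
At some moment in a run one of module_1, module_2, module_3, module_4, straightedge may be knocked a few centimetres aside while the robot is not near it.
Once in a run the grip may slacken for a moment while it holds something.
It also fails if it takes over 210 s, if anything falls off the work surface, if the arm or the gripper's body presses on something with over 40 N, if the wrist force passes 120 N, or if a joint passes its speed limit or range.

## Working session

There is one attempt and no reset: what is moved stays moved. The work goes in short steps, Python scripts to look and compute and a tool call to move; the robot and the scene stay as the last step left them, time stands still between calls to the robot, and variables do not carry over. Pictures are saved under pics/ and viewed, at most 14 in all, crops included, and the job is handed in when it is done.

Besides the shell and the picture viewer there is one more tool, called after ">>>" in YAML: its name, and indented under it one key for each argument. apply_moves: Moves the arm, as the interface text tells. Scaled input: -1 to 1 covers 0.05 m each way for a shift and 6 degrees each way for a turn. Its arguments: {"type":"object","properties":{"fingers":{"type":"array","items":{"type":"number"}},"travel":{"type":"array","items":{"type":"array","items":{"type":"number"}}},"rotation":{"type":"array","items":{"type":"array","items":{"type":"number"}}},"newtons":{"type":"number"}},"required":["fingers","travel","rotation"]}

```bash
mkdir -p pics
cat > h.py <<'E'
import numpy as np, cv2
from workcell import *
from scipy.spatial.transform import Rotation as R
def proj(c,p):
    q=c["extrinsics"]@np.append(p,1); return np.array([c["fx"]*q[0]/q[2]+c["cx"],c["fy"]*q[1]/q[2]+c["cy"]])
def back(c,uv,z):
    E=c["extrinsics"]; Rm=E[:3,:3]; o=-Rm.T@E[:3,3]
    d=Rm.T@np.array([(uv[0]-c["cx"])/c["fx"],(uv[1]-c["cy"])/c["fy"],1]); return o+d*(z-o[2])/d[2]
def save(c,n,crop=None,s=1):
    im=c["image"][...,::-1]
    if crop: x,y,w,h=crop; im=im[y:y+h,x:x+w]
    cv2.imwrite("pics/"+n+".png",cv2.resize(im,None,fx=s,fy=s,interpolation=cv2.INTER_CUBIC))
E
python3 - <<'E'
from h import *
np.set_printoptions(precision=4,suppress=True)
s=read_state();print({k:np.round(v,3) for k,v in s.items()}); print(R.from_rotvec(s["tcp_rot"]).as_matrix())
for n in ["top","side"]:
    c=read_camera(n); save(c,n+"0",None,1.5); print(n,c["fx"],c["cx"],c["cy"]);print(c["extrinsics"])
    for t in ["module_1","straightedge","deck","carriage_handle","start_top","slide_unit","transformer","screwdriver","speaker","heat_sink","tuner_box","mug","flux_jar","module_1_front"]:
        print(t,[(np.round(d["location"],1).tolist(),round(d["p"],2)) for d in tip_of(n,t)])
E
```

```text
{'time': np.float64(0.0), 'q': array([-1.254,  0.265,  1.605,  0.   ,  1.274, -0.037]), 'joint_vel': array([-0.002,  0.002, -0.001,  0.001,  0.001, -0.001]), 'joint_torque': array([  0.001, -51.511, -36.731,  -0.   ,   0.013,  -0.   ]), 'tool_pos': array([ 0.234, -0.632,  0.23 ]), 'tcp_rot': array([-3.09 , -0.552,  0.   ]), 'wrist_force': array([-0.295,  0.093, -0.099]), 'torque': array([-0.005,  0.052, -0.032]), 'grip_force': np.float64(0.0), 'width': np.float64(0.999)}
[[ 0.9381  0.3464 -0.0007]
 [ 0.3464 -0.9381  0.0022]
 [ 0.0001 -0.0023 -1.    ]]
top 402.13903571604527 254.12965930673207 187.71728198210224
[[-0.0064 -1.      0.0022 -0.0321]
 [-0.9746  0.0058 -0.2238  0.5356]
 [ 0.2237 -0.0036 -0.9746  1.2446]
 [ 0.      0.      0.      1.    ]]
module_1 [([117.9, 227.0], 0.74), ([129.2, 184.3], 0.69), ([382.1, 176.8], 0.66), ([175.2, 221.7], 0.65)]
straightedge [([241.0, 218.4], 0.84)]
deck [([295.1, 159.1], 0.9)]
carriage_handle []
start_top [([344.7, 219.8], 0.44)]
slide_unit [([279.9, 158.5], 0.71)]
transformer []
screwdriver [([209.4, 239.6], 0.79), ([169.0, 136.3], 0.35), (
[... 362 characters left out ...]
[ 0.3101 -0.5749 -0.7572  0.9639]
 [ 0.      0.      0.      1.    ]]
module_1 [([207.7, 366.7], 0.87), ([241.3, 286.9], 0.67)]
straightedge [([279.2, 215.5], 0.71)]
deck [([248.7, 140.5], 0.79), ([332.5, 129.5], 0.48)]
carriage_handle [([273.4, 147.3], 0.69), ([341.0, 174.4], 0.51), ([239.7, 161.1], 0.19)]
start_top [([329.9, 127.5], 0.37)]
slide_unit [([239.3, 158.3], 0.9)]
transformer [([200.4, 300.5], 0.6), ([156.9, 315.7], 0.58)]
screwdriver [([286.8, 258.5], 0.6)]
speaker [([131.1, 248.9], 0.84), ([301.1, 101.8], 0.4)]
heat_sink [([341.2, 176.6], 0.86)]
tuner_box [([261.3, 339.6], 0.8)]
mug [([304.1, 99.7], 0.79)]
flux_jar [([303.6, 99.7], 0.55)]
module_1_front [([166.6, 328.5], 0.37)]
```

View pics/top0.png

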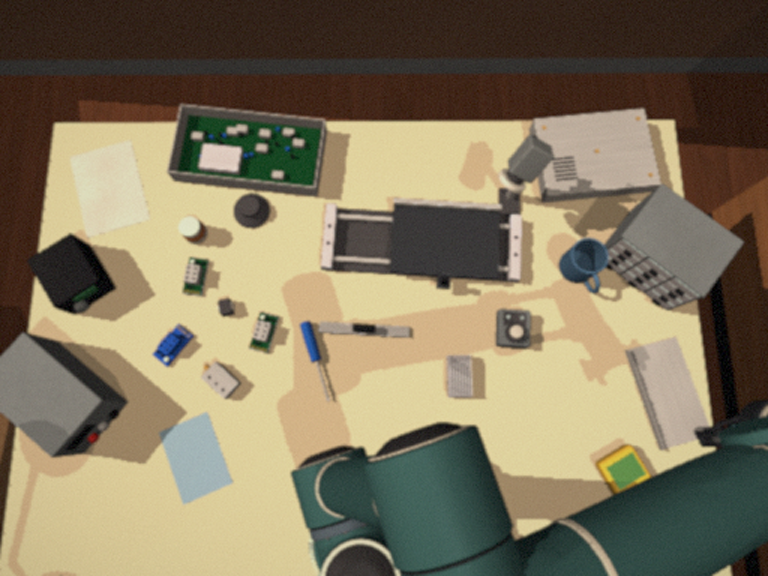

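View pics/side0.png

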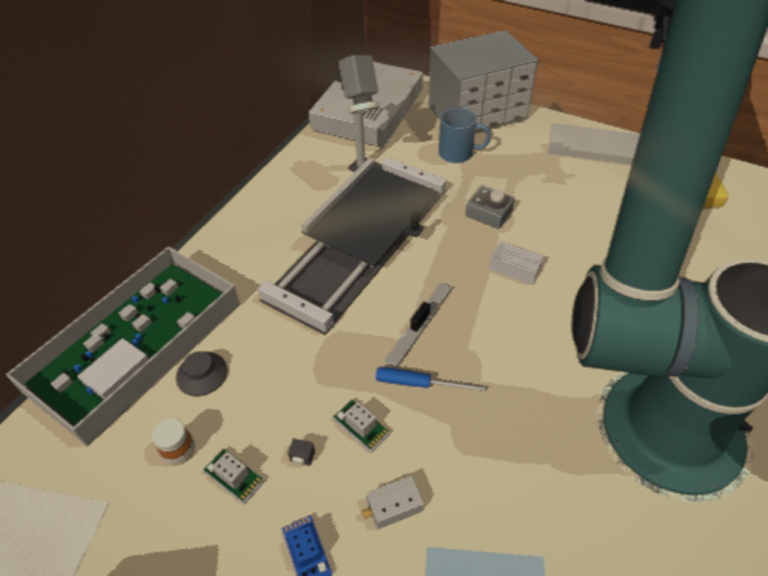

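The top picture shows the carriage near its right end (deck about (455,240) in the 1.5x picture, handle (443,282)), the straightedge at (365,330) and the console at (513,328). The module candidates are:
- green at (195,275)
- green at (264,331)
- blue look-alike at (172,345)
- tuner box at (220,380)
- transformer at (226,307)
- heat sink at (459,376)

I choose the two green ones with a steel can and check them in one close crop.

Run:
```python
from h import *
np.set_printoptions(precision=4,suppress=True)
a=read_camera("top");b=read_camera("side")
A=cv2.resize(a["image"][160:260,95:195],None,fx=4,fy=4,interpolation=cv2.INTER_CUBIC)
B=cv2.resize(b["image"][255:355,125:275],None,fx=2.66,fy=2.66,interpolation=cv2.INTER_CUBIC)
B=cv2.copyMakeBorder(B,0,400-B.shape[0],0,400-B.shape[1] if B.shape[1]<400 else 0,cv2.BORDER_CONSTANT)
cv2.imwrite("pics/mods.png",np.hstack([A,B])[...,::-1])
for t,z in [("module_1",0.019),("straightedge",0.01),("start_top",.05),("deck",.045),("slide_unit",.01),("carriage_handle",.065)]:
  for n,c in [("top",a),("side",b)]:
    for d in regions_of(n,t):
        m=d["mask"].astype(np.uint8)
        (cx,cy),(w,h),ang=cv2.minAreaRect(cv2.findNonZero(m))
        print(t,n,round(d["p"],2),np.round([cx,cy,w,h,ang],1),m.sum(),back(c,(cx,cy),z))
```

```text
module_1 top 0.91 [176.3 221.1  13.7  25.5  15.5] 329 [0.434  0.2211 0.019 ]
module_1 top 0.82 [129.9 184.4  14.1  23.4   5.7] 305 [0.5588 0.3815 0.019 ]
module_1 top 0.8 [116.  229.5  14.8  26.2  45. ] 355 [0.4074 0.4173 0.019 ]
module_1 side 0.64 [154.9 316.8  36.6  21.9  40.4] 772 [0.5587 0.387  0.019 ]
module_1 side 0.63 [240.5 283.   34.6  20.5  45. ] 675 [0.4315 0.2293 0.019 ]
module_1 side 0.63 [203.8 366.7  42.6  22.6  69.1] 837 [0.406  0.4258 0.019 ]
straightedge top 0.76 [242.5 219.   59.2   7.5   3.5] 434 [0.4407 0.0038 0.01  ]
straightedge top 0.56 [296.7 162.1  73.6  59.9   1.2] 3747 [ 0.6362 -0.182   0.01  ]
straightedge side 0.72 [277.4 216.1  12.6  66.4  35.4] 693 [0.4428 0.0106 0.01  ]
straightedge side 0.65 [245.7 141.1  72.9  64.8  26.6] 3523 [ 0.6586 -0.2052  0.01  ]
straightedge side 0.19 [200.5 301.   16.   17.   90. ] 254 [0.493  0.3066 0.01  ]
start_top top 0.44 [344.  220.5   7.    8.   90. ] 58 [ 0.428  -0.3236  0.05  ]
start_top side 0.52 [245.7 141.4  73.7  64.9  26. ] 3472 [ 0.6359 -0.167   0.05  ]
start_top side 0.51 [331.  130.5   7.    8.   90. ] 60 [ 0.4277 -0.3279  0.05  ]
deck top 0.91 [297.  162.7  72.5  58.5   3.5] 3640 [ 0.6238 -0.1789  0.045 ]
deck side 0.85 [245.8 141.7  74.1  65.3  26. ] 3620 [ 0.6378 -0.1707  0.045 ]
slide_unit side 0.57 [243.1 134.5  95.2 185.6  19.7] 8020 [ 0.6806 -0.2281  0.01  ]
carriage_handle top 0.69 [296.9 162.2  72.   57.7   3.6] 3565 [ 0.6195 -0.1764  0.065 ]
carriage_handle top 0.67 [176.1 221.1  13.   26.6  18.4] 339 [0.4274 0.2128 0.065 ]
carriage_handle side 0.26 [245.3 141.2  72.8  64.8  25.9] 3504 [ 0.6292 -0.1535  0.065 ]
```

View pics/mods.png

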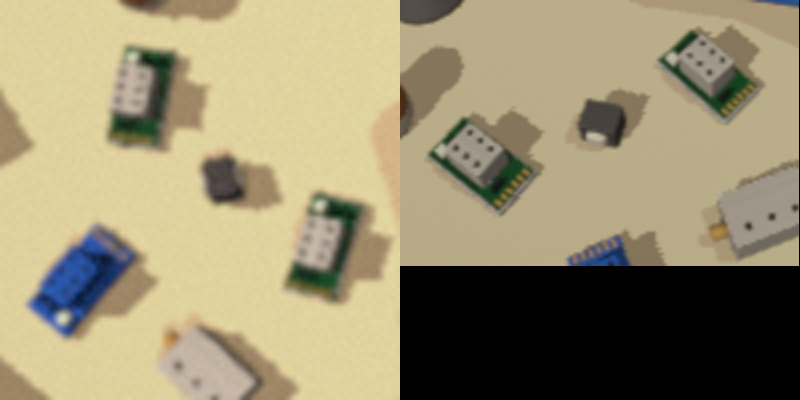

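Both green modules have the steel can, with brass terminals towards the robot (crop (133,140) and (315,290)) and a white dot at the rear. The blue one at crop (80,280) is the look-alike. Next I fit poses with a model against the masks.

```bash
cat > fit.py <<'E'
from h import *
from scipy.optimize import minimize
S=4
def box(x0,x1,y0,y1,z0,z1): return np.array([[x,y,z] for x in(x0,x1) for y in(y0,y1) for z in(z0,z1)],float)
MOD=[box(-.043,.043,-.022,.022,0,.010),box(-.02,.02,-.015,.015,.01,.038)]
SE=[box(-.012,.012,-.1,.1,0,.01),box(-.008,.008,-.025,.025,.01,.04)]
DECK=[box(-.08,.09,-.12,.12,-.006,0)]
def render(c,boxes,x,y,a,z):
    im=np.zeros((384*S,512*S),np.uint8); Rz=R.from_euler("z",a).as_matrix()
    for b in boxes:
        p=np.array([proj(c,Rz@q+[x,y,z]) for q in b]); p=(p+.5)*S-.5
        cv2.fillConvexPoly(im,cv2.convexHull(np.round(p*16).astype(np.int32)),255,cv2.LINE_AA,4)
    return im
def fit(cams,masks,boxes,p0,z):
    """cams, masks lists; p0=(x,y,yaw)"""
    M=[cv2.resize(m.astype(np.uint8)*255,None,fx=S,fy=S,interpolation=cv2.INTER_LINEAR) for m in masks]
    def cost(p):
        t=0
        for c,m in zip(cams,M):
            r=render(c,boxes,*(np.array(p)),z); t+=cv2.absdiff(r,m).sum(dtype=float)/m.sum(dtype=float)
        return t
    sim=np.array([p0]*4)+np.vstack([np.zeros(3),np.diag([.01,.01,.15])])
    o=minimize(cost,p0,method="Nelder-Mead",options=dict(initial_simplex=sim,xatol=1e-4,fatol=1e-5,maxiter=150))
    return o.x,o.fun/len(cams)
def pick(n,t,c,xy,z,tol=.04):
    best=None
    for d in regions_of(n,t):
        m=d["mask"]; v,u=np.nonzero(m); q=back(c,(u.mean(),v.mean()),z)
        e=np.hypot(*(q[:2]-xy))
        if e<tol and (best is None or e<best[0]): best=(e,m)
    return None if best is None else best[1]
E
python3 - <<'E'
from fit import *
np.set_printoptions(precision=4,suppress=True)
a=read_camera("top");b=read_camera("side")
for t,B,p0,z in [("module_1",MOD,(.434,.222,-.3),0),("module_1",MOD,(.558,.383,-.2),0),("straightedge",SE,(.4407,.0045,0.),0),("deck",DECK,(.62,-.18,-.05),.045)]:
    ms=[pick("top",t,a,p0[:2],z+.015),pick("side",t,b,p0[:2],z+.015)]
    for cs,mm in (([a],ms[:1]),([b],ms[1:]),([a,b],ms)):
        if any(m is None for m in mm): print("none");continue
        print(t,*fit(cs,mm,B,p0,z))
for n,c in (("top",a),("side",b)): print(n,[(back(c,d["location"],.056),d["p"]) for d in tip_of(n,"start_top")],[(back(c,d["location"],.069),d["p"]) for d in tip_of(n,"carriage_handle")])
E
```

```text
module_1 [ 0.4363  0.2246 -0.2538] 0.08120878079167965
module_1 [ 0.4366  0.2238 -0.2726] 0.0802923614401434
module_1 [ 0.4366  0.2243 -0.2656] 0.08279928618943316
module_1 [ 0.566   0.3857 -0.1847] 0.10905608147554309
module_1 [ 0.5653  0.3833 -0.1504] 0.10550824924422064
module_1 [ 0.5657  0.3843 -0.1614] 0.12003629381542674
straightedge [ 0.4412  0.004  -0.0661] 0.10754863940390859
straightedge [ 0.4416  0.0025 -0.0707] 0.10320794265554512
straightedge [ 0.4412  0.0031 -0.0669] 0.10755943803735367
deck [ 0.6358 -0.1789 -0.0748] 0.05746243308915098
deck [ 0.6396 -0.1794 -0.0687] 0.08786558750193373
deck [ 0.6365 -0.179  -0.0723] 0.07482092725401837
top [(array([ 0.4311, -0.3202,  0.056 ]), 0.36)] [(array([ 0.546 , -0.1847,  0.069 ]), 0.72), (array([ 0.6404, -0.1604,  0.069 ]), 0.34)]
side [(array([ 0.4242, -0.3369,  0.056 ]), 0.48)] []
```

Both cameras agree on the module, straightedge and deck poses. I'll write a planning helper and plan the move to the handle.

```bash
cat >> h.py <<'E'
def plan(pos,yaw,half=False):
    """rotation (units of 6deg) to make tool x head at yaw, tool down; then travel (units of .05 m) in the turned frame"""
    s=read_state(); Rm=R.from_rotvec(s["tcp_rot"]).as_matrix()
    tgt=R.from_euler("z",yaw).as_matrix()@np.diag([1,-1,-1.])
    rv=R.from_matrix(Rm.T@tgt).as_rotvec()
    t=tgt.T@(np.array(pos)-s["tool_pos"])
    n=max(1,int(np.ceil(np.abs(np.degrees(rv)/6).max()/.95))); m=max(1,int(np.ceil(np.abs(t/.05).max()/.8)))
    print("at",np.round(s["tool_pos"],4),"t",round(float(s["time"]),2),"| rot units",np.round(np.degrees(rv)/6,3),f"= {n} x",np.round(np.degrees(rv)/6/n,3),"| travel",np.round(t/.05,3),f"= {m} x",np.round(t/.05/m,3))
E
python3 -c "
from h import *
plan((.541,-.172,.16),-.072)"
```

```text
at [ 0.2339 -0.6332  0.2313] t 2.9 | rot units [0.    0.    4.066] = 5 x [0.    0.    0.813] | travel [ 5.463 -9.642  1.426] = 13 x [ 0.42  -0.742  0.11 ]
```

>>> apply_moves:
  fingers: [1,1,1,1,1,1,1,1,1,1,1,1]
  travel:
    - [0,0,0]
    - [0,0,0]
    - [0,0,0]
    - [0,0,0]
    - [0,0,0]
    - [0.42,-0.742,0]
    - [0.42,-0.742,0]
    - [0.42,-0.742,0]
    - [0.42,-0.742,0]
    - [0.42,-0.742,0]
    - [0.42,-0.742,0]
    - [0.42,-0.742,0]
  rotation:
    - [0,0,0.813]
    - [0,0,0.813]
    - [0,0,0.813]
    - [0,0,0.813]
    - [0,0,0.813]
    - [0,0,0]
    - [0,0,0]
    - [0,0,0]
    - [0,0,0]
    - [0,0,0]
    - [0,0,0]
    - [0,0,0]

```text
time: 4.1
tool_pos: [0.3999, -0.3833, 0.2315]
tcp_rot: [3.139, -0.113, 0.001]
wrist_force: [0.3, 0.4, -0.1]
width: 1.001
grip_force: 0.0
```

>>> apply_moves:
  fingers: [1,1,1,1,1,1,1,1]
  travel:
    - [0.42,-0.742,0]
    - [0.42,-0.742,0.1]
    - [0.42,-0.742,0.2]
    - [0.42,-0.742,0.3]
    - [0.42,-0.742,0.4]
    - [0.42,-0.742,0.4]
    - [0,0,0]
    - [0,0,0]
  rotation:
    - [0,0,0]
    - [0,0,0]
    - [0,0,0]
    - [0,0,0]
    - [0,0,0]
    - [0,0,0]
    - [0,0,0]
    - [0,0,0]

```text
time: 4.9
tool_pos: [0.5407, -0.1707, 0.1606]
tcp_rot: [-3.14, 0.109, 0.003]
wrist_force: [0.6, 0.3, 0.4]
width: 0.998
grip_force: 0.0
```

Run:
```python
from fit import *
np.set_printoptions(precision=4,suppress=True)
plan((.541,-.172,.16),-.072)
w=read_camera("wrist"); t=read_camera("top")
im=np.hstack([cv2.resize(w["image"],(400,300)),cv2.resize(t["image"],(400,300))]); cv2.imwrite("pics/wh.png",im[...,::-1])
print(w["fx"],w["extrinsics"]); print([(d["location"],d["p"],back(w,d["location"],.069)) for d in tip_of("wrist","carriage_handle")])
print(proj(w,(.541,-.172,.085)))
```

```text
at [ 0.5407 -0.1707  0.1606] t 4.9 | rot units [-0.     0.016  0.027] = 1 x [-0.     0.016  0.027] | travel [0.008 0.026 0.012] = 1 x [0.008 0.026 0.012]
333.4983680339623 [[-0.07   -0.9975 -0.0004 -0.133 ]
 [-0.9486  0.0664  0.3095  0.5055]
 [-0.3087  0.022  -0.9509  0.4824]
 [ 0.      0.      0.      1.    ]]
[([253.6, 201.5], 0.83, array([ 0.5369, -0.1716,  0.069 ]))]
[253.8493 203.5558]
```

View pics/wh.png

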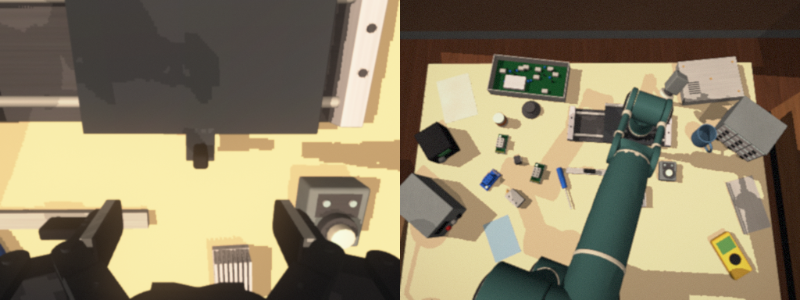

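The wrist picture shows the handle post at (201,158), under the tool and where the fit puts it. With the arm moved aside, the top view shows only two green modules. Now I descend and grip.

>>> apply_moves:
  fingers: [1,1,1,1,0,0,0,0,0,0]
  travel:
    - [0,0,0.6]
    - [0,0,0.6]
    - [0,0,0.6]
    - [0,0,0.37]
    - [0,0,0]
    - [0,0,0]
    - [0,0,0]
    - [0,0,0]
    - [0,0,0]
    - [0,0,0]
  rotation:
    - [0,0,0]
    - [0,0,0]
    - [0,0,0]
    - [0,0,0]
    - [0,0,0]
    - [0,0,0]
    - [0,0,0]
    - [0,0,0]
    - [0,0,0]
    - [0,0,0]
  newtons: 40

```text
time: 6.05
tool_pos: [0.5419, -0.1724, 0.0545]
tcp_rot: [3.138, -0.113, 0.004]
wrist_force: [-2.0, -1.4, 6.4]
width: 0.157
grip_force: 41.8
```

>>> apply_moves:
  fingers: [0,0,0,0,0,0,0,0,0,0,0]
  travel:
    - [0,-0.1,0]
    - [0,-0.22,0]
    - [0,-0.22,0]
    - [0,-0.22,0]
    - [0,-0.22,0]
    - [0,-0.22,0]
    - [0,-0.22,0]
    - [0,-0.22,0]
    - [0,-0.22,0]
    - [0,-0.22,0]
    - [0,0,0]
  rotation:
    - [0,0,0]
    - [0,0,0]
    - [0,0,0]
    - [0,0,0]
    - [0,0,0]
    - [0,0,0]
    - [0,0,0]
    - [0,0,0]
    - [0,0,0]
    - [0,0,0]
    - [0,0,0]

```text
time: 7.15
tool_pos: [0.5493, -0.067, 0.0545]
tcp_rot: [-3.139, 0.112, -0.003]
wrist_force: [-1.9, 3.1, 8.3]
width: 0.157
grip_force: 42.1
```

>>> apply_moves:
  fingers: [0,0,0,0]
  travel:
    - [0,-0.15,0]
    - [0,-0.15,0]
    - [0,-0.1,0]
    - [0,0,0]
  rotation:
    - [0,0,0]
    - [0,0,0]
    - [0,0,0]
    - [0,0,0]

```text
time: 7.55
tool_pos: [0.5507, -0.0475, 0.0544]
tcp_rot: [-3.139, 0.112, -0.003]
wrist_force: [-1.4, 1.8, 6.9]
width: 0.155
grip_force: 42.1
```

>>> apply_moves:
  fingers: [0,0,0,0,0]
  travel:
    - [0,-0.12,0]
    - [0,-0.12,0]
    - [0,-0.12,0]
    - [0,0,0]
    - [0,0,0]
  rotation:
    - [0,0,0]
    - [0,0,0]
    - [0,0,0]
    - [0,0,0]
    - [0,0,0]

```text
time: 8.05
tool_pos: [0.5507, -0.0472, 0.0545]
tcp_rot: [3.113, -0.1, 0.0]
wrist_force: [-8.2, -65.1, 5.2]
width: 0.154
grip_force: 54.9
```

The carriage is at the stop. I back off the over-command, release and rise.

>>> apply_moves:
  fingers: [0,0,1,1,1,1,1,1,1,1]
  travel:
    - [0,0.17,0]
    - [0,0.18,0]
    - [0,0,0]
    - [0,0,0]
    - [0,0,0]
    - [0,0,-0.6]
    - [0,0,-0.7]
    - [0,0,-0.7]
    - [0,0,0]
    - [0,0,0]
  rotation:
    - [0,0,0]
    - [0,0,0]
    - [0,0,0]
    - [0,0,0]
    - [0,0,0]
    - [0,0,0]
    - [0,0,0]
    - [0,0,0]
    - [0,0,0]
    - [0,0,0]

```text
time: 9.05
tool_pos: [0.5506, -0.0471, 0.1539]
tcp_rot: [3.139, -0.111, 0.004]
wrist_force: [-0.6, 0.2, 0.2]
width: 1.002
grip_force: 0.0
```

Run:
```python
from fit import *
np.set_printoptions(precision=4,suppress=True)
a=read_camera("top");b=read_camera("side");w=read_camera("wrist")
DF=DECK+[box(.075,.09,-.12,.12,0,.018)]
p0=(.646,-.052,-.072)
for n,c in (("top",a),("side",b)):
    m=pick(n,"deck",c,p0[:2],.045,.08)
    if m is not None: print(n,m.sum(),fit([c],[m],DF,p0,.045))
print([(d["location"],d["p"],back(w,d["location"],.069)) for d in tip_of("wrist","carriage_handle")])
print(read_state()["tool_pos"])
for p0 in [(.4366,.2243,-.2656),(.5657,.3843,-.1614)]:
    ms=[pick("top","module_1",a,p0[:2],.015),pick("side","module_1",b,p0[:2],.015)]
    print(fit([a,b],ms,MOD,p0,0) if all(m is not None for m in ms) else [m is None for m in ms])
plan((.4366,.2243,.18),-.2656)
```

```text
top 943 (array([ 0.6386, -0.0537, -0.0514]), np.float64(2.966817623651811))
side 3963 (array([ 0.641 , -0.0526, -0.0622]), np.float64(0.12453255190294298))
[([254.4, 201.2], 0.89, array([ 0.5482, -0.0487,  0.069 ]))]
[ 0.5487 -0.0474  0.1511]
(array([ 0.4356,  0.2245, -0.2855]), np.float64(0.10352591829263058))
(array([ 0.5646,  0.3832, -0.1422]), np.float64(0.10454110624461453))
at [ 0.5495 -0.0476  0.1522] t 9.55 | rot units [0.    0.009 1.85 ] = 2 x [0.    0.005 0.925] | travel [-3.605 -4.654 -0.556] = 6 x [-0.601 -0.776 -0.093]
```

>>> apply_moves:
  fingers: [1,1,0.65,0.65,0.65,0.65,0.65,0.65,0.65,0.65]
  travel:
    - [0,0,0]
    - [0,0,0]
    - [-0.601,-0.776,-0.093]
    - [-0.601,-0.776,-0.093]
    - [-0.601,-0.776,-0.093]
    - [-0.601,-0.776,-0.093]
    - [-0.601,-0.776,-0.093]
    - [-0.601,-0.776,-0.093]
    - [0,0,0]
    - [0,0,0]
  rotation:
    - [0,0,0.925]
    - [0,0,0.925]
    - [0,0,0]
    - [0,0,0]
    - [0,0,0]
    - [0,0,0]
    - [0,0,0]
    - [0,0,0]
    - [0,0,0]
    - [0,0,0]

```text
time: 10.55
tool_pos: [0.4365, 0.2254, 0.1809]
tcp_rot: [3.114, -0.411, 0.001]
wrist_force: [0.2, -0.7, 0.4]
width: 0.648
grip_force: 0.0
```

Run:
```python
from fit import *
np.set_printoptions(precision=4,suppress=True)
w=read_camera("wrist"); a=read_camera("top"); b=read_camera("side")
p0=(.436,.2244,-.27); m=pick("wrist","module_1",w,p0[:2],.015)
if m is not None: print(m.sum(),fit([w],[m],MOD,p0,0))
DF=DECK+[box(.075,.09,-.12,.12,0,.018)]
for n,c in (("top",a),("side",b)):
    m=pick(n,"deck",c,(.645,-.054),.045,.08)
    if m is not None: print(n,m.sum(),fit([c],[m],DF,(.645,-.054,-.07),.045),fit([c],[m],DECK,(.645,-.054,-.07),.045))
cv2.imwrite("pics/w1.png",np.hstack([cv2.resize(w["image"],(400,300)),cv2.resize(a["image"][125:200,195:295],(400,300))])[...,::-1])
plan((.436,.2244,.013),-.27)
```

```text
3986 (array([ 0.4357,  0.223 , -0.259 ]), np.float64(0.033555553861134964))
top 3643 (array([ 0.6404, -0.0527, -0.0588]), np.float64(0.06133616825676968)) (array([ 0.6449, -0.0532, -0.059 ]), np.float64(0.05513480687992374))
side 1411 (array([ 0.6416, -0.0533, -0.0644]), np.float64(2.0540613313284237)) (array([ 0.6502, -0.0542, -0.1383]), np.float64(1.9138507949919883))
at [0.4374 0.2231 0.1804] t 10.85 | rot units [0.004 0.003 0.018] = 1 x [0.004 0.003 0.018] | travel [-0.034 -0.018  3.348] = 5 x [-0.007 -0.004  0.67 ]
```

View pics/w1.png

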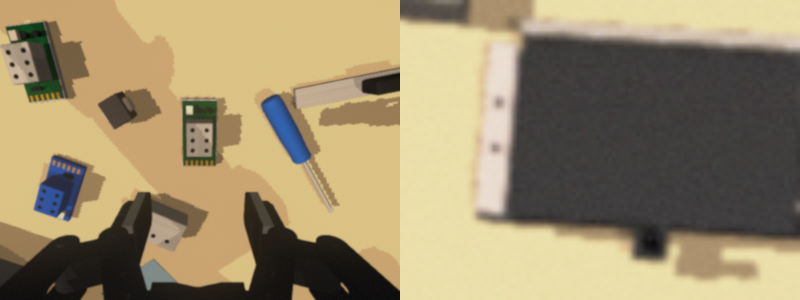

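The wrist view shows module 1 at (198,130), with its terminals towards the robot, and the fingers are clear of the tuner box and transformer. Descending to grip.

>>> apply_moves:
  fingers: [0.65,0.65,0.65,0.65,0.65,0.65,0,0,0,0,0,0]
  travel:
    - [-0.03,0,0.7]
    - [0,0,0.7]
    - [0,0,0.7]
    - [0,0,0.7]
    - [0,0,0.4]
    - [0,0,0.14]
    - [0,0,0]
    - [0,0,0]
    - [0,0,0]
    - [0,0,0]
    - [0,0,0]
    - [0,0,0]
  rotation:
    - [0,0,0]
    - [0,0,0]
    - [0,0,0]
    - [0,0,0]
    - [0,0,0]
    - [0,0,0]
    - [0,0,0]
    - [0,0,0]
    - [0,0,0]
    - [0,0,0]
    - [0,0,0]
    - [0,0,0]
  newtons: 50

```text
time: 12.05
tool_pos: [0.4362, 0.2251, 0.0147]
tcp_rot: [-3.113, 0.416, -0.002]
wrist_force: [-1.2, -1.0, 4.6]
width: 0.342
grip_force: 51.4
```

>>> apply_moves:
  fingers: [0,0,0,0,0,0]
  travel:
    - [0,0,-0.4]
    - [0,0,-0.7]
    - [0,0,-0.7]
    - [0,0,-0.7]
    - [0,0,-0.5]
    - [0,0,0]
  rotation:
    - [0,0,0]
    - [0,0,0]
    - [0,0,0]
    - [0,0,0]
    - [0,0,0]
    - [0,0,0]

```text
time: 12.65
tool_pos: [0.4382, 0.2262, 0.1681]
tcp_rot: [-3.109, 0.415, -0.012]
wrist_force: [1.1, 0.6, -1.6]
width: 0.339
grip_force: 50.7
```

Run:
```python
from fit import *
print(read_state()["width"],read_state()["grip_force"])
plan((.62,-.05,.2),-.07)
```

```text
0.33854776592069824 50.730008482933044
at [0.4382 0.2262 0.1681] t 12.65 | rot units [-0.047 -0.069 -1.866] = 2 x [-0.024 -0.034 -0.933] | travel [ 4.013  5.257 -0.637] = 7 x [ 0.573  0.751 -0.091]
```

>>> apply_moves:
  fingers: [0,0,0,0,0,0,0,0,0,0]
  travel:
    - [0,0,0]
    - [0,0,0]
    - [0.613,0.768,-0.067]
    - [0.613,0.768,-0.067]
    - [0.613,0.768,-0.067]
    - [0.613,0.768,-0.067]
    - [0.613,0.768,-0.067]
    - [0.613,0.768,-0.067]
    - [0,0,0]
    - [0,0,0]
  rotation:
    - [-0.024,-0.034,-0.933]
    - [-0.024,-0.034,-0.933]
    - [0,0,0]
    - [0,0,0]
    - [0,0,0]
    - [0,0,0]
    - [0,0,0]
    - [0,0,0]
    - [0,0,0]
    - [0,0,0]

```text
time: 13.65
tool_pos: [0.6021, -0.0188, 0.1811]
tcp_rot: [3.136, -0.114, -0.018]
wrist_force: [-1.2, 0.7, -2.0]
width: 0.341
grip_force: 50.8
```

Run:
```python
from fit import *
np.set_printoptions(precision=4,suppress=True)
s=read_state();print(s["width"],s["grip_force"],s["tool_pos"],s["tcp_rot"])
w=read_camera("wrist")
im=w["image"].copy()
T=R.from_euler("z",-.07).as_matrix()
for x,y,z in [(.075,.12,.018),(.075,0,.018),(.075,-.1,.018),(.075,0,0),(.09,.12,.018),(-.08,.12,0),(-.08,-.1,0)]:
    u=proj(w,T@[x,y,z]+[.643,-.054,.045]); print(u); cv2.circle(im,tuple(np.round(u).astype(int)),3,(255,0,0),1)
np.save("w.npy",w["image"])
cv2.imwrite("pics/w2.png",cv2.resize(im,(768,576))[...,::-1])
```

```text
0.34130933251718537 50.821874141693115 [ 0.6021 -0.0188  0.1811] [ 3.136  -0.1142 -0.0176]
[125.211   23.8671]
[296.8357  23.2855]
[439.5555  22.8018]
[293.7502  27.2239]
[122.4635  -0.4415]
[154.05   218.6092]
[398.7554 217.4608]
```

View pics/w2.png

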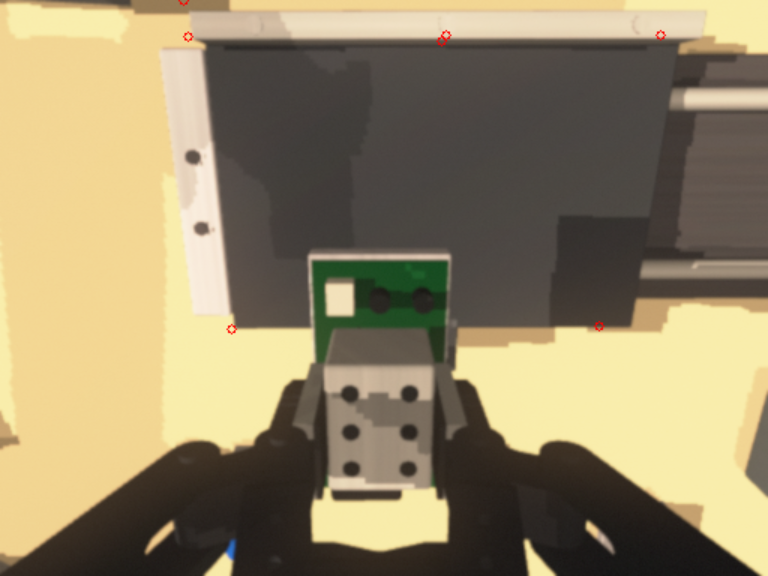

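The wrist picture shows module 1 held squarely, terminals to the front, and the fence top edge at row 40 of the 1.5x picture against 36 predicted, so the deck x is about 0.642.

Run:
```python
from fit import *
import numpy as np
np.set_printoptions(precision=4,suppress=True)
w=read_camera("wrist");s=read_state();Rm=R.from_rotvec(s["tcp_rot"]).as_matrix()
for y in (-.022,.022): print(proj(w,s["tool_pos"]+Rm@[.043,y,.0047])*1.5)
plan((.6694,-.0208,.11),-.07)
```

```text
[301.4979 253.0515]
[448.2281 252.7712]
at [ 0.6013 -0.0171  0.1815] t 13.75 | rot units [ 0.036  0.105 -0.   ] = 1 x [ 0.036  0.105 -0.   ] | travel [ 1.364 -0.022  1.43 ] = 2 x [ 0.682 -0.011  0.715]
```

>>> apply_moves:
  fingers: [0,0,0,0,0,0,0]
  travel:
    - [0,0,0]
    - [0.45,0,0.2]
    - [0.45,0,0.4]
    - [0.45,-0.02,0.4]
    - [0,0,0.43]
    - [0,0,0]
    - [0,0,0]
  rotation:
    - [0.036,0.105,0]
    - [0,0,0]
    - [0,0,0]
    - [0,0,0]
    - [0,0,0]
    - [0,0,0]
    - [0,0,0]

```text
time: 14.45
tool_pos: [0.6692, -0.0205, 0.1116]
tcp_rot: [3.139, -0.108, 0.002]
wrist_force: [0.5, 0.0, -1.3]
width: 0.342
grip_force: 50.7
```

Run:
```python
from fit import *
print(read_state()["width"],read_state()["grip_force"])
plan((.6694,-.0208,.0605),-.07)
```

```text
0.3421869686128177 50.737667083740234
at [ 0.6692 -0.0205  0.1116] t 14.45 | rot units [ 0.004 -0.013  0.012] = 1 x [ 0.004 -0.013  0.012] | travel [0.004 0.005 1.021] = 2 x [0.002 0.002 0.511]
```

>>> apply_moves:
  fingers: [0,0,0,0,0.6,0.6,0.6,0.6]
  travel:
    - [0,0,0.4]
    - [0,0,0.4]
    - [0,0,0.22]
    - [0,0,0]
    - [0,0,0]
    - [0,0,0]
    - [0,0,0]
    - [0,0,0]
  rotation:
    - [0,0,0]
    - [0,0,0]
    - [0,0,0]
    - [0,0,0]
    - [0,0,0]
    - [0,0,0]
    - [0,0,0]
    - [0,0,0]

```text
time: 15.25
tool_pos: [0.6714, -0.0218, 0.0622]
tcp_rot: [3.139, -0.11, 0.008]
wrist_force: [0.1, -0.2, 0.5]
width: 0.602
grip_force: 0.0
```

>>> apply_moves:
  fingers: [0.6,0.6,0.6,0.6,0.6]
  travel:
    - [0,0,-0.5]
    - [0,0,-0.7]
    - [0,0,-0.7]
    - [0,0,-0.5]
    - [0,0,0]
  rotation:
    - [0,0,0]
    - [0,0,0]
    - [0,0,0]
    - [0,0,0]
    - [0,0,0]

```text
time: 15.75
tool_pos: [0.6738, -0.0219, 0.1874]
tcp_rot: [3.139, -0.11, 0.021]
wrist_force: [0.7, 0.7, -0.1]
width: 0.598
grip_force: 0.0
```

Run:
```python
from fit import *
np.set_printoptions(precision=4,suppress=True)
b=read_camera("side");a=read_camera("top")
p0=(.5650,.3838,-.15)
for n,c in (("top",a),("side",b)):
    m=pick(n,"module_1",c,p0[:2],.015)
    if m is not None: print(fit([c],[m],MOD,p0,0))
plan((.5650,.3838,.18),-.15)
```

```text
(array([ 0.5657,  0.3833, -0.1404]), np.float64(0.08093121769869667))
(array([ 0.565 ,  0.3834, -0.1464]), np.float64(0.08832056346503503))
at [ 0.6692 -0.0215  0.1794] t 15.95 | rot units [ 0.005 -0.007  0.762] = 1 x [ 0.005 -0.007  0.762] | travel [-3.272 -7.705 -0.011] = 10 x [-0.327 -0.77  -0.001]
```

>>> apply_moves:
  fingers: [0.65,0.65,0.65,0.65,0.65,0.65,0.65,0.65,0.65,0.65,0.65,0.65]
  travel:
    - [0,0,0]
    - [-0.327,-0.77,0]
    - [-0.327,-0.77,0]
    - [-0.327,-0.77,0]
    - [-0.327,-0.77,0]
    - [-0.327,-0.77,0]
    - [-0.327,-0.77,0]
    - [-0.327,-0.77,0]
    - [-0.327,-0.77,0]
    - [-0.327,-0.77,0]
    - [-0.327,-0.77,0]
    - [0,0,0]
  rotation:
    - [0,0,0.762]
    - [0,0,0]
    - [0,0,0]
    - [0,0,0]
    - [0,0,0]
    - [0,0,0]
    - [0,0,0]
    - [0,0,0]
    - [0,0,0]
    - [0,0,0]
    - [0,0,0]
    - [0,0,0]

```text
time: 17.15
tool_pos: [0.5632, 0.3879, 0.1779]
tcp_rot: [3.133, -0.228, -0.0]
wrist_force: [-0.0, -0.3, 0.6]
width: 0.649
grip_force: 0.0
```

Run:
```python
from fit import *
np.set_printoptions(precision=4,suppress=True)
w=read_camera("wrist"); p0=(.565,.3834,-.145); m=pick("wrist","module_1",w,p0[:2],.015)
p=p0
if m is not None:
    p,e=fit([w],[m],MOD,p0,0); print(m.sum(),p,e)
plan((p[0],p[1],.013),p[2])
```

```text
4015 [ 0.564   0.3824 -0.1379] 0.04342418658667732
at [0.5647 0.3838 0.178 ] t 17.25 | rot units [ 0.03  -0.008 -0.092] = 1 x [ 0.03  -0.008 -0.092] | travel [-0.009  0.03   3.301] = 5 x [-0.002  0.006  0.66 ]
```

>>> apply_moves:
  fingers: [0.65,0.65,0.65,0.65,0.65,0.65,0,0,0,0,0,0]
  travel:
    - [-0.01,0.03,0.66]
    - [0,0,0.7]
    - [0,0,0.7]
    - [0,0,0.7]
    - [0,0,0.4]
    - [0,0,0.14]
    - [0,0,0]
    - [0,0,0]
    - [0,0,0]
    - [0,0,0]
    - [0,0,0]
    - [0,0,0]
  rotation:
    - [0.03,0,-0.09]
    - [0,0,0]
    - [0,0,0]
    - [0,0,0]
    - [0,0,0]
    - [0,0,0]
    - [0,0,0]
    - [0,0,0]
    - [0,0,0]
    - [0,0,0]
    - [0,0,0]
    - [0,0,0]

```text
time: 18.45
tool_pos: [0.5664, 0.3827, 0.0163]
tcp_rot: [-3.131, 0.22, -0.007]
wrist_force: [-0.5, -0.1, 1.8]
width: 0.341
grip_force: 53.0
```

>>> apply_moves:
  fingers: [0,0,0,0,0,0,0]
  travel:
    - [0,0,-0.4]
    - [0,0,-0.7]
    - [0,0,-0.7]
    - [0,0,-0.7]
    - [0,0,-0.6]
    - [0,0,0]
    - [0,0,0]
  rotation:
    - [0,0,0]
    - [0,0,0]
    - [0,0,0]
    - [0,0,0]
    - [0,0,0]
    - [0,0,0]
    - [0,0,0]

```text
time: 19.15
tool_pos: [0.5657, 0.3823, 0.1712]
tcp_rot: [-3.13, 0.22, -0.008]
wrist_force: [-0.9, 0.4, -2.3]
width: 0.337
grip_force: 52.7
```

Run:
```python
from fit import *
print(read_state()["width"],read_state()["grip_force"])
plan((.6000,-.0875,.185),-.07)
```

```text
0.3365056452468528 52.72778570652008
at [0.5657 0.3823 0.1712] t 19.15 | rot units [-0.037 -0.048 -0.673] = 1 x [-0.037 -0.048 -0.673] | travel [ 1.341  9.325 -0.276] = 12 x [ 0.112  0.777 -0.023]
```

>>> apply_moves:
  fingers: [0,0,0,0,0,0,0,0,0,0,0,0]
  travel:
    - [0,0,0]
    - [0.112,0.77,-0.025]
    - [0.112,0.77,-0.025]
    - [0.112,0.77,-0.025]
    - [0.112,0.77,-0.025]
    - [0.112,0.77,-0.025]
    - [0.112,0.77,-0.025]
    - [0.112,0.77,-0.025]
    - [0.112,0.77,-0.025]
    - [0.112,0.77,-0.025]
    - [0.112,0.77,-0.025]
    - [0.112,0.77,-0.025]
  rotation:
    - [-0.037,-0.048,-0.673]
    - [0,0,0]
    - [0,0,0]
    - [0,0,0]
    - [0,0,0]
    - [0,0,0]
    - [0,0,0]
    - [0,0,0]
    - [0,0,0]
    - [0,0,0]
    - [0,0,0]
    - [0,0,0]

```text
time: 20.35
tool_pos: [0.5953, -0.0461, 0.1814]
tcp_rot: [3.139, -0.11, -0.01]
wrist_force: [0.7, 0.9, -1.5]
width: 0.337
grip_force: 52.6
```

>>> apply_moves:
  fingers: [0,0,0]
  travel:
    - [0.1,0.75,0]
    - [0,0,0]
    - [0,0,0]
  rotation:
    - [0,0,0]
    - [0,0,0]
    - [0,0,0]

```text
time: 20.65
tool_pos: [0.5979, -0.083, 0.1818]
tcp_rot: [-3.139, 0.114, 0.01]
wrist_force: [-0.3, -0.3, -1.8]
width: 0.339
grip_force: 52.6
```

Run:
```python
from fit import *
np.set_printoptions(precision=4,suppress=True)
w=read_camera("wrist");s=read_state();Rm=R.from_rotvec(s["tcp_rot"]).as_matrix()
print(s["width"],s["grip_force"])
for y in (-.022,.022): print(proj(w,s["tool_pos"]+Rm@[.043,y,.0047])*1.5)
cv2.imwrite("pics/w3.png",cv2.resize(w["image"],(768,576))[...,::-1])
for d in regions_of("wrist","module_1"):
    v,u=np.nonzero(d["mask"]);q=back(w,(u.mean(),v.mean()),.06);print(round(d["p"],2),q)
    if q[0]>.62: print(fit([w],[d["mask"]],MOD,(.669,-.021,-.07),.045))
# deck (.642,-.054,-.07): target (.025,-.035)
plan((.642+.0249-.0024,-.054-.0017-.0349,.11),-.07)
```

```text
0.34227961411144187 52.614394426345825
[300.5087 251.925 ]
[447.4108 251.6108]
0.86 [ 0.5441 -0.0793  0.06  ]
0.85 [ 0.6719 -0.0237  0.06  ]
(array([ 0.6686, -0.0223, -0.0712]), np.float64(0.03838311036844922))
at [ 0.5984 -0.0816  0.1826] t 20.75 | rot units [0.002 0.046 0.001] = 1 x [0.002 0.046 0.001] | travel [1.331 0.087 1.452] = 2 x [0.665 0.044 0.726]
```

View pics/w3.png

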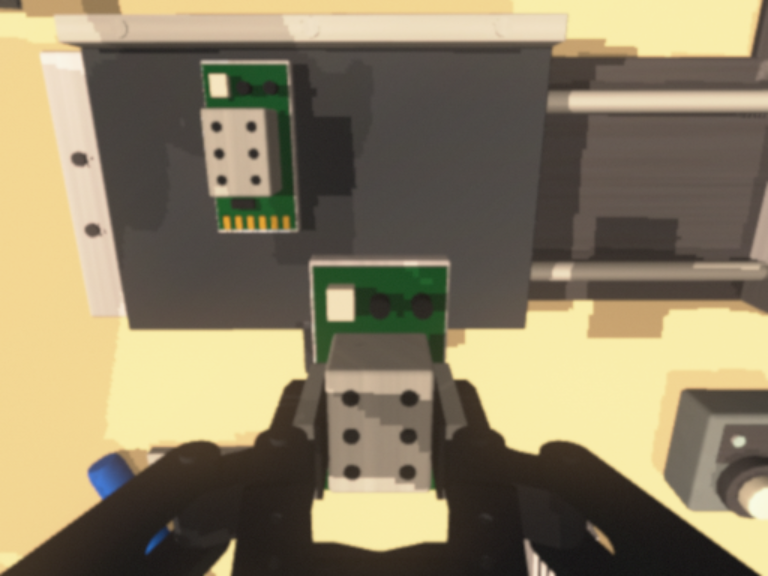

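The picture shows module 1 standing straight on the deck at (250,145), about 7 mm from the fence, and module 2 held at (380,380). It sits about 3 mm further back in the grip, so I compensate for that.

>>> apply_moves:
  fingers: [0,0,0,0,0,0,0]
  travel:
    - [0,0.087,0]
    - [0.46,0,0.2]
    - [0.46,0,0.4]
    - [0.46,0,0.4]
    - [0,0,0.43]
    - [0,0,0]
    - [0,0,0]
  rotation:
    - [0,0.046,0]
    - [0,0,0]
    - [0,0,0]
    - [0,0,0]
    - [0,0,0]
    - [0,0,0]
    - [0,0,0]

```text
time: 21.45
tool_pos: [0.6675, -0.0908, 0.1126]
tcp_rot: [3.139, -0.108, 0.002]
wrist_force: [-0.3, -0.0, -1.9]
width: 0.335
grip_force: 52.6
```

Run:
```python
from fit import *
print(read_state()["width"],read_state()["grip_force"])
plan((.6675,-.0906,.062),-.07)
```

```text
0.3354112071288977 52.61605203151703
at [ 0.6675 -0.0908  0.1126] t 21.45 | rot units [ 0.008 -0.011  0.011] = 1 x [ 0.008 -0.011  0.011] | travel [-0.    -0.004  1.013] = 2 x [-0.    -0.002  0.506]
```

>>> apply_moves:
  fingers: [0,0,0,0,0.55,0.55,0.55,0.55]
  travel:
    - [0,0,0.4]
    - [0,0,0.4]
    - [0,0,0.21]
    - [0,0,0]
    - [0,0,0]
    - [0,0,0]
    - [0,0,0]
    - [0,0,0]
  rotation:
    - [0,0,0]
    - [0,0,0]
    - [0,0,0]
    - [0,0,0]
    - [0,0,0]
    - [0,0,0]
    - [0,0,0]
    - [0,0,0]

```text
time: 22.25
tool_pos: [0.6694, -0.092, 0.0641]
tcp_rot: [3.138, -0.11, 0.008]
wrist_force: [-0.3, 0.1, -0.5]
width: 0.554
grip_force: 0.0
```

>>> apply_moves:
  fingers: [0.55,0.55,0.55,0.55,0.55]
  travel:
    - [0,0,-0.5]
    - [0,0,-0.7]
    - [0,0,-0.7]
    - [0,0,-0.4]
    - [0,0,0]
  rotation:
    - [0,0,0]
    - [0,0,0]
    - [0,0,0]
    - [0,0,0]
    - [0,0,0]

```text
time: 22.75
tool_pos: [0.6713, -0.0922, 0.1834]
tcp_rot: [3.137, -0.11, 0.019]
wrist_force: [0.3, -0.3, 0.3]
width: 0.553
grip_force: 0.0
```

Run:
```python
from fit import *
np.set_printoptions(precision=4,suppress=True)
b=read_camera("side");a=read_camera("top")
p0=(.4414,.0035,-.067)
for n,c in (("top",a),("side",b)):
    m=pick(n,"straightedge",c,p0[:2],.01)
    if m is not None: print(fit([c],[m],SE,p0,0))
plan((.4414,.0035,.17),-.067)
```

```text
(array([ 0.4416, -0.0001, -0.0633]), np.float64(0.10344363864480627))
at [ 0.667  -0.0915  0.1759] t 22.95 | rot units [ 0.008 -0.004 -0.03 ] = 1 x [ 0.008 -0.004 -0.03 ] | travel [-4.629 -1.593  0.119] = 6 x [-0.772 -0.266  0.02 ]
```

>>> apply_moves:
  fingers: [1,1,1,1,1,1,1,1,1]
  travel:
    - [-0.772,-0.266,0.02]
    - [-0.772,-0.266,0.02]
    - [-0.772,-0.266,0.02]
    - [-0.772,-0.266,0.02]
    - [-0.772,-0.266,0.02]
    - [-0.772,-0.266,0.02]
    - [0,0,0]
    - [0,0,0]
    - [0,0,0]
  rotation:
    - [0,0,-0.03]
    - [0,0,0]
    - [0,0,0]
    - [0,0,0]
    - [0,0,0]
    - [0,0,0]
    - [0,0,0]
    - [0,0,0]
    - [0,0,0]

```text
time: 23.85
tool_pos: [0.4431, 0.0033, 0.1706]
tcp_rot: [3.138, -0.105, 0.005]
wrist_force: [0.6, -0.7, -0.4]
width: 1.002
grip_force: 0.0
```

Run:
```python
from fit import *
np.set_printoptions(precision=4,suppress=True)
w=read_camera("wrist");a=read_camera("top"); p0=(.4414,.0035,-.067); m=pick("wrist","straightedge",w,p0[:2],.01,.06)
p=p0
if m is not None:
    p,e=fit([w],[m],SE,p0,0); print(m.sum(),p,e)
cv2.imwrite("pics/w4.png",np.hstack([cv2.resize(w["image"],(400,300)),cv2.resize(a["image"][125:200,195:295],(400,300))])[...,::-1])
plan((p[0],p[1],.013),p[2])
for q in [(.6686,-.0223),(.6645,-.0906)]:
    m=pick("top","module_1",a,q,.06); 
    if m is not None: print(fit([a],[m],MOD,(*q,-.07),.045))
```

```text
at [0.4435 0.0032 0.171 ] t 24.0 | rot units [ 0.011 -0.031 -0.004] = 1 x [ 0.011 -0.031 -0.004] | travel [-0.043 -0.004  3.159] = 4 x [-0.011 -0.001  0.79 ]
(array([ 0.6708, -0.0205, -0.1016]), np.float64(0.0895426747663769))
(array([ 0.6735, -0.0642, -0.0689]), np.float64(0.08650225259150725))
```

View pics/w4.png

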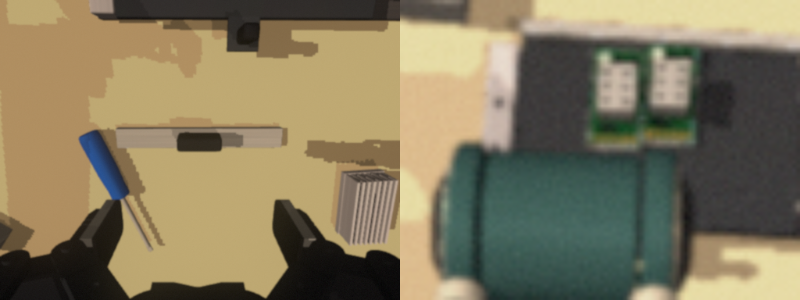

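The wrist view shows the straightedge's grip block at (199,141), centred under the tool. The top crop shows module 2 shifted left against module 1, still flat with terminals to the front, so the push with the straightedge should seat both. Descending.

>>> apply_moves:
  fingers: [0.85,0.85,0.85,0.85,0.85,0.85,0,0,0,0,0]
  travel:
    - [-0.04,0,0.65]
    - [0,0,0.7]
    - [0,0,0.7]
    - [0,0,0.7]
    - [0,0,0.3]
    - [0,0,0.11]
    - [0,0,0]
    - [0,0,0]
    - [0,0,0]
    - [0,0,0]
    - [0,0,0]
  rotation:
    - [0,0,0]
    - [0,0,0]
    - [0,0,0]
    - [0,0,0]
    - [0,0,0]
    - [0,0,0]
    - [0,0,0]
    - [0,0,0]
    - [0,0,0]
    - [0,0,0]
    - [0,0,0]
  newtons: 90

```text
time: 25.2
tool_pos: [0.4424, 0.0034, 0.0142]
tcp_rot: [3.138, -0.105, 0.01]
wrist_force: [0.4, -1.7, 3.0]
width: 0.566
grip_force: 93.5
```

>>> apply_moves:
  fingers: [0,0,0,0,0,0,0]
  travel:
    - [0,0,-0.3]
    - [0,0,-0.6]
    - [0,0,-0.7]
    - [0,0,-0.7]
    - [0,0,-0.6]
    - [0,0,0]
    - [0,0,0]
  rotation:
    - [0,0,0]
    - [0,0,0]
    - [0,0,0]
    - [0,0,0]
    - [0,0,0]
    - [0,0,0]
    - [0,0,0]

```text
time: 25.9
tool_pos: [0.4404, 0.0037, 0.1578]
tcp_rot: [3.139, -0.105, 0.006]
wrist_force: [-0.2, -0.4, -3.3]
width: 0.566
grip_force: 94.3
```

Run:
```python
from fit import *
np.set_printoptions(precision=4,suppress=True)
print(read_state()["width"],read_state()["grip_force"])
a=read_camera("top")
for q in [(.6686,-.0223),(.6645,-.066)]:
    m=pick("top","module_1",a,q,.06,.025); 
    if m is not None: print(fit([a],[m],MOD,(*q,-.07),.045))
# deck target (-.045,.012)
q=R.from_euler("z",-.07).apply([-.055,.012,0])+[.642,-.054,0]
plan((q[0],q[1],.15),-.07)
```

```text
0.5656462125496388 94.2964518070221
(array([ 0.6691, -0.0186, -0.0367]), np.float64(0.1163020378362169))
(array([ 0.6738, -0.0641, -0.0693]), np.float64(0.09983653881178742))
at [0.4385 0.0038 0.1555] t 26.05 | rot units [0.011 0.013 0.029] = 1 x [0.011 0.013 0.029] | travel [3.04  0.628 0.11 ] = 4 x [0.76  0.157 0.027]
```

>>> apply_moves:
  fingers: [0,0,0,0,0,0,0]
  travel:
    - [0,0,0]
    - [0.76,0.157,0]
    - [0.76,0.157,0]
    - [0.76,0.157,0]
    - [0.76,0.157,0]
    - [0,0,0]
    - [0,0,0]
  rotation:
    - [0,0,0.029]
    - [0,0,0]
    - [0,0,0]
    - [0,0,0]
    - [0,0,0]
    - [0,0,0]
    - [0,0,0]

```text
time: 26.75
tool_pos: [0.5896, -0.0385, 0.1564]
tcp_rot: [3.139, -0.111, -0.001]
wrist_force: [-0.3, -0.7, -3.5]
width: 0.567
grip_force: 94.1
```

Run:
```python
from fit import *
np.set_printoptions(precision=4,suppress=True)
print(read_state()["width"],read_state()["grip_force"])
w=read_camera("wrist")
cv2.imwrite("pics/w5.png",cv2.resize(w["image"],(768,576))[...,::-1])
for d in regions_of("wrist","module_1"):
    v,u=np.nonzero(d["mask"]);q=back(w,(u.mean(),v.mean()),.06);print(round(d["p"],2),q)
    if q[0]>.62: print(fit([w],[d["mask"]],MOD,(.669,q[1]+.002,-.07),.045))
q=R.from_euler("z",-.07).apply([-.045,.012,0])+[.642,-.054,0]
plan((q[0],q[1],.0605),-.07)
```

```text
0.5673337304076972 94.12997961044312
0.86 [ 0.6723 -0.0218  0.06  ]
(array([ 0.6687, -0.0211, -0.0622]), np.float64(0.04898335172262148))
0.56 [ 0.6755 -0.0647  0.06  ]
(array([ 0.6719, -0.0648, -0.0671]), np.float64(0.03810021786699073))
0.26 [ 0.6462 -0.0742  0.06  ]
(array([ 0.6693, -0.1678,  0.5367]), np.float64(0.8645682890134035))
at [ 0.5884 -0.038   0.1569] t 26.85 | rot units [ 0.008  0.002 -0.   ] = 1 x [ 0.008  0.002 -0.   ] | travel [0.192 0.004 1.929] = 3 x [0.064 0.001 0.643]
```

View pics/w5.png

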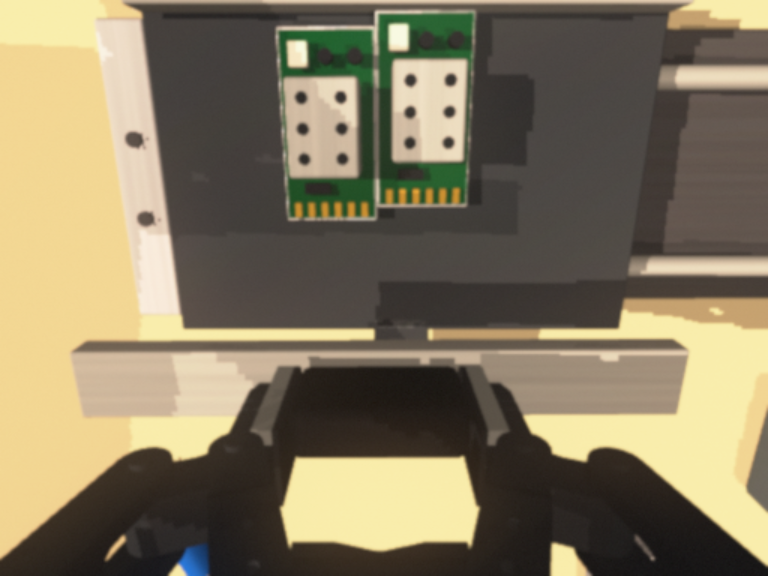

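The picture shows the straightedge parallel to the fence and in front of both modules, whose terminal edges are at rows 215 and 205 and face the front. Lowering it onto the deck.

>>> apply_moves:
  fingers: [0,0,0,0,0,0,0]
  travel:
    - [0.1,0,0.3]
    - [0.092,0,0.6]
    - [0,0,0.6]
    - [0,0,0.3]
    - [0,0,0.13]
    - [0,0,0]
    - [0,0,0]
  rotation:
    - [0,0,0]
    - [0,0,0]
    - [0,0,0]
    - [0,0,0]
    - [0,0,0]
    - [0,0,0]
    - [0,0,0]

```text
time: 27.55
tool_pos: [0.601, -0.0392, 0.0633]
tcp_rot: [3.138, -0.11, 0.009]
wrist_force: [0.3, -0.2, -3.3]
width: 0.569
grip_force: 94.1
```

>>> apply_moves:
  fingers: [0,0,0,0,0]
  travel:
    - [0,0,0.03]
    - [0,0,0.03]
    - [0,0,0]
    - [0,0,0]
    - [0,0,0]
  rotation:
    - [0,0,0]
    - [0,0,0]
    - [0,0,0]
    - [0,0,0]
    - [0,0,0]

```text
time: 28.05
tool_pos: [0.6, -0.0391, 0.0592]
tcp_rot: [3.138, -0.11, 0.006]
wrist_force: [-0.8, -0.1, -1.7]
width: 0.565
grip_force: 94.1
```

>>> apply_moves:
  fingers: [0,0,0,0,0,0]
  travel:
    - [0.08,0,0]
    - [0.08,0,0]
    - [0.08,0,0]
    - [0.08,0,0]
    - [0,0,0]
    - [0,0,0]
  rotation:
    - [0,0,0]
    - [0,0,0]
    - [0,0,0]
    - [0,0,0]
    - [0,0,0]
    - [0,0,0]

```text
time: 28.65
tool_pos: [0.6164, -0.0402, 0.0592]
tcp_rot: [3.138, -0.11, 0.006]
wrist_force: [-0.5, 0.1, -1.6]
width: 0.562
grip_force: 94.5
```

>>> apply_moves:
  fingers: [0,0,0,0,0]
  travel:
    - [0.05,0,0]
    - [0.03,0,0]
    - [0,0,0]
    - [0,0,0]
    - [0,0,0]
  rotation:
    - [0,0,0]
    - [0,0,0]
    - [0,0,0]
    - [0,0,0]
    - [0,0,0]

```text
time: 29.15
tool_pos: [0.6191, -0.0404, 0.0592]
tcp_rot: [3.139, -0.11, 0.003]
wrist_force: [-5.1, -0.2, 3.6]
width: 0.564
grip_force: 94.7
```

>>> apply_moves:
  fingers: [0,0,0,0,0]
  travel:
    - [0.04,0,0]
    - [0,0,0]
    - [0,0,0]
    - [0,0,0]
    - [0,0,0]
  rotation:
    - [0,0,0]
    - [0,0,0]
    - [0,0,0]
    - [0,0,0]
    - [0,0,0]

```text
time: 29.65
tool_pos: [0.621, -0.0405, 0.0592]
tcp_rot: [3.139, -0.11, 0.003]
wrist_force: [-5.4, -0.1, 3.0]
width: 0.569
grip_force: 94.9
```

Run:
```python
from fit import *
np.set_printoptions(precision=4,suppress=True)
w=read_camera("wrist"); s=read_state(); print(s["tool_pos"],s["wrist_force"])
cv2.imwrite("pics/w6.png",cv2.resize(w["image"][:256],(800,400))[...,::-1])
```

```text
[ 0.621  -0.0405  0.0592] [-5.7306  0.8475  1.9975]
```

View pics/w6.png

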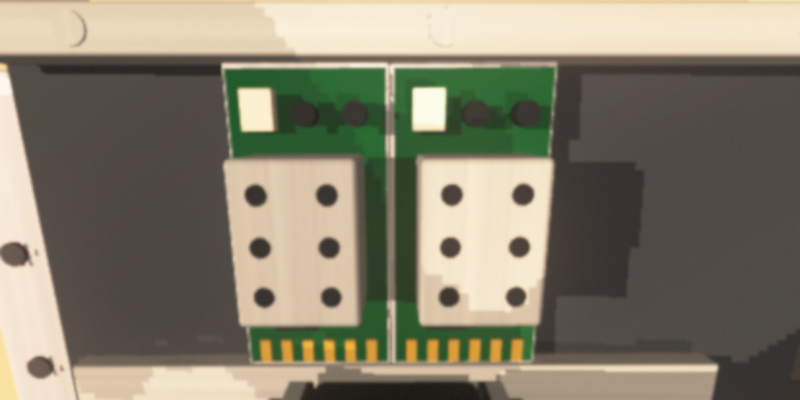

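Both modules are flush against the straightedge and aligned, with a small gap left to the fence (row 65 against about 60). Pushing on until the force rises.

>>> apply_moves:
  fingers: [0,0,0,0,0]
  travel:
    - [0.04,0,0]
    - [0,0,0]
    - [0,0,0]
    - [0,0,0]
    - [0,0,0]
  rotation:
    - [0,0,0]
    - [0,0,0]
    - [0,0,0]
    - [0,0,0]
    - [0,0,0]

```text
time: 30.2
tool_pos: [0.6212, -0.0405, 0.0592]
tcp_rot: [3.139, -0.11, -0.004]
wrist_force: [-10.3, 1.4, 7.8]
width: 0.568
grip_force: 95.6
```

>>> apply_moves:
  fingers: [0,0,0,0,0]
  travel:
    - [0.04,0,0]
    - [0,0,0]
    - [0,0,0]
    - [0,0,0]
    - [0,0,0]
  rotation:
    - [0,0,0]
    - [0,0,0]
    - [0,0,0]
    - [0,0,0]
    - [0,0,0]

```text
time: 30.7
tool_pos: [0.6213, -0.0406, 0.0593]
tcp_rot: [3.139, -0.11, -0.01]
wrist_force: [-15.5, 0.7, 12.8]
width: 0.568
grip_force: 96.2
```

Seated: force up to 15 N with no further motion. I relax, release and rise.

>>> apply_moves:
  fingers: [0,0,0,0.72,0.72,0.72,0.72,0.72,0.72,0.72,0.72,0.72]
  travel:
    - [-0.03,0,0]
    - [-0.03,0,0]
    - [0,0,0]
    - [0,0,0]
    - [0,0,0]
    - [0,0,0]
    - [0,0,-0.2]
    - [0,0,-0.5]
    - [0,0,-0.7]
    - [0,0,-0.6]
    - [0,0,0]
    - [0,0,0]
  rotation:
    - [0,0,0]
    - [0,0,0]
    - [0,0,0]
    - [0,0,0]
    - [0,0,0]
    - [0,0,0]
    - [0,0,0]
    - [0,0,0]
    - [0,0,0]
    - [0,0,0]
    - [0,0,0]
    - [0,0,0]

```text
time: 31.9
tool_pos: [0.6238, -0.0407, 0.1612]
tcp_rot: [3.138, -0.11, 0.011]
wrist_force: [0.5, 0.7, -0.6]
width: 0.72
grip_force: 0.0
```

Run:
```python
from fit import *
np.set_printoptions(precision=4,suppress=True)
plan((.5500,-.0472,.15),-.07)
```

```text
at [ 0.6238 -0.0407  0.1612] t 31.9 | rot units [ 0.011 -0.068 -0.   ] = 1 x [ 0.011 -0.068 -0.   ] | travel [-1.463  0.233  0.223] = 2 x [-0.731  0.117  0.112]
```

>>> apply_moves:
  fingers: [0.6,0.6,0.6,0.6,0.6,0.6]
  travel:
    - [0,0,0]
    - [-0.5,0.08,0.07]
    - [-0.5,0.08,0.08]
    - [-0.46,0.073,0.07]
    - [0,0,0]
    - [0,0,0]
  rotation:
    - [0.01,-0.068,0]
    - [0,0,0]
    - [0,0,0]
    - [0,0,0]
    - [0,0,0]
    - [0,0,0]

```text
time: 32.5
tool_pos: [0.5481, -0.047, 0.1472]
tcp_rot: [-3.139, 0.11, 0.009]
wrist_force: [-0.7, -0.2, -0.1]
width: 0.602
grip_force: 0.0
```

Run:
```python
from fit import *
np.set_printoptions(precision=4,suppress=True)
w=read_camera("wrist"); a=read_camera("top")
cv2.imwrite("pics/w7.png",np.hstack([cv2.resize(w["image"],(500,375)),cv2.resize(a["image"][125:200,200:260],(300,375))])[...,::-1])
plan((.5500,-.0472,.0545),-.07)
```

```text
at [ 0.5496 -0.0471  0.1482] t 32.6 | rot units [-0.     0.034  0.   ] = 1 x [-0.     0.034  0.   ] | travel [0.007 0.002 1.874] = 3 x [0.002 0.001 0.625]
```

View pics/w7.png

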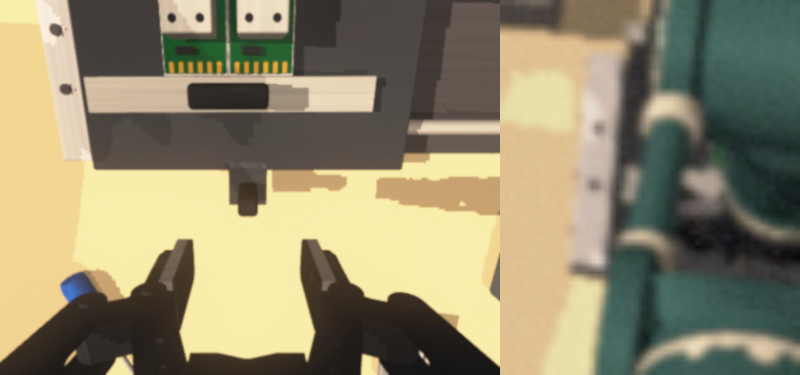

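The straightedge lies flush along both terminal edges (row 75) and the handle is under the tool at (248,195). I grip the handle.

>>> apply_moves:
  fingers: [0.6,0.6,0.6,0.6,0.6,0,0,0,0,0,0]
  travel:
    - [0,0,0.5]
    - [0,0,0.6]
    - [0,0,0.5]
    - [0,0,0.27]
    - [0,0,0]
    - [0,0,0]
    - [0,0,0]
    - [0,0,0]
    - [0,0,0]
    - [0,0,0]
    - [0,0,0]
  rotation:
    - [0,0,0]
    - [0,0,0]
    - [0,0,0]
    - [0,0,0]
    - [0,0,0]
    - [0,0,0]
    - [0,0,0]
    - [0,0,0]
    - [0,0,0]
    - [0,0,0]
    - [0,0,0]
  newtons: 60

```text
time: 33.7
tool_pos: [0.5501, -0.0475, 0.0567]
tcp_rot: [3.139, -0.11, -0.0]
wrist_force: [0.1, -1.4, 6.6]
width: 0.151
grip_force: 59.8
```

>>> apply_moves:
  fingers: [0,0,0,0,0,0,0,0,0,0,0,0]
  travel:
    - [0,0.02,0]
    - [0,0.03,0]
    - [0,0.04,0]
    - [0,0.06,0]
    - [0,0.08,0]
    - [0,0.1,0]
    - [0,0.1,0]
    - [0,0.1,0]
    - [0,0.1,0]
    - [0,0.1,0]
    - [0,0.1,0]
    - [0,0.1,0]
  rotation:
    - [0,0,0]
    - [0,0,0]
    - [0,0,0]
    - [0,0,0]
    - [0,0,0]
    - [0,0,0]
    - [0,0,0]
    - [0,0,0]
    - [0,0,0]
    - [0,0,0]
    - [0,0,0]
    - [0,0,0]

```text
time: 34.9
tool_pos: [0.5469, -0.0924, 0.0567]
tcp_rot: [-3.138, 0.111, 0.0]
wrist_force: [0.4, 4.7, 7.3]
width: 0.149
grip_force: 60.1
```

>>> apply_moves:
  fingers: [0,0,0,0,0,0,0,0,0,0,0,0]
  travel:
    - [0,0.1,0]
    - [0,0.1,0]
    - [0,0.1,0]
    - [0,0.1,0]
    - [0,0.1,0]
    - [0,0.1,0]
    - [0,0.1,0]
    - [0,0.1,0]
    - [0,0.1,0]
    - [0,0.1,0]
    - [0,0.1,0]
    - [0,0.1,0]
  rotation:
    - [0,0,0]
    - [0,0,0]
    - [0,0,0]
    - [0,0,0]
    - [0,0,0]
    - [0,0,0]
    - [0,0,0]
    - [0,0,0]
    - [0,0,0]
    - [0,0,0]
    - [0,0,0]
    - [0,0,0]

```text
time: 36.1
tool_pos: [0.5427, -0.1524, 0.0568]
tcp_rot: [-3.138, 0.111, 0.001]
wrist_force: [1.0, 5.6, 6.8]
width: 0.151
grip_force: 60.2
```

>>> apply_moves:
  fingers: [0,0,0,0,0,0,0,0,0,0,0,0]
  travel:
    - [0,0.1,0]
    - [0,0.1,0]
    - [0,0.1,0]
    - [0,0.1,0]
    - [0,0.1,0]
    - [0,0.1,0]
    - [0,0.1,0]
    - [0,0.06,0]
    - [0,0.05,0]
    - [0,0.04,0]
    - [0,0.04,0]
    - [0,0,0]
  rotation:
    - [0,0,0]
    - [0,0,0]
    - [0,0,0]
    - [0,0,0]
    - [0,0,0]
    - [0,0,0]
    - [0,0,0]
    - [0,0,0]
    - [0,0,0]
    - [0,0,0]
    - [0,0,0]
    - [0,0,0]

```text
time: 37.3
tool_pos: [0.5395, -0.1972, 0.0567]
tcp_rot: [-3.139, 0.111, 0.001]
wrist_force: [1.6, 3.6, 7.8]
width: 0.15
grip_force: 60.2
```

>>> apply_moves:
  fingers: [0,0,0,0]
  travel:
    - [0,0.04,0]
    - [0,0.03,0]
    - [0,0,0]
    - [0,0,0]
  rotation:
    - [0,0,0]
    - [0,0,0]
    - [0,0,0]
    - [0,0,0]

```text
time: 37.7
tool_pos: [0.5395, -0.1972, 0.0568]
tcp_rot: [-3.134, 0.112, 0.001]
wrist_force: [1.4, 15.4, 9.7]
width: 0.147
grip_force: 60.6
```

The carriage is at the camera stop. I relax, release, rise and check the row.

>>> apply_moves:
  fingers: [0,0,0.6,0.6,0.6,0.6,0.6,0.6,0.6,0.6]
  travel:
    - [0,-0.04,0]
    - [0,-0.02,0]
    - [0,0,0]
    - [0,0,0]
    - [0,0,0]
    - [0,0,-0.4]
    - [0,0,-0.7]
    - [0,0,-0.7]
    - [0,0,-0.7]
    - [0,0,0]
  rotation:
    - [0,0,0]
    - [0,0,0]
    - [0,0,0]
    - [0,0,0]
    - [0,0,0]
    - [0,0,0]
    - [0,0,0]
    - [0,0,0]
    - [0,0,0]
    - [0,0,0]

```text
time: 38.7
tool_pos: [0.5419, -0.2001, 0.1861]
tcp_rot: [3.136, -0.11, 0.01]
wrist_force: [0.8, -0.9, 0.2]
width: 0.599
grip_force: 0.0
```

Run:
```python
from fit import *
np.set_printoptions(precision=4,suppress=True)
w=read_camera("wrist"); a=read_camera("top"); b=read_camera("side")
cv2.imwrite("pics/w8.png",np.hstack([cv2.resize(w["image"],(460,345)),cv2.resize(b["image"][95:200,180:283],(338,345))])[...,::-1])
for n,c in (("top",a),("side",b),("wrist",w)): print(n,[(back(c,d["location"],.056),round(d["p"],2)) for d in tip_of(n,"start_top")])
m=[d for d in regions_of("wrist","start_top")]
print([(d["p"],d["bbox"],d["mask"].sum()) for d in m])
plan((.429,-.325,.13),-.07)
```

```text
top [(array([ 0.4285, -0.323 ,  0.056 ]), 0.45), (array([ 0.613 , -0.1652,  0.056 ]), 0.32)]
side [(array([ 0.4236, -0.3311,  0.056 ]), 0.54)]
wrist [(array([ 0.4276, -0.3208,  0.056 ]), 0.64)]
[(0.74, [371.7, 274.6, 35.6, 28.1], np.int64(705))]
at [ 0.5371 -0.1978  0.1779] t 39.05 | rot units [-0.01   0.068 -0.001] = 1 x [-0.01   0.068 -0.001] | travel [-1.98   2.689  0.958] = 4 x [-0.495  0.672  0.239]
```

View pics/w8.png

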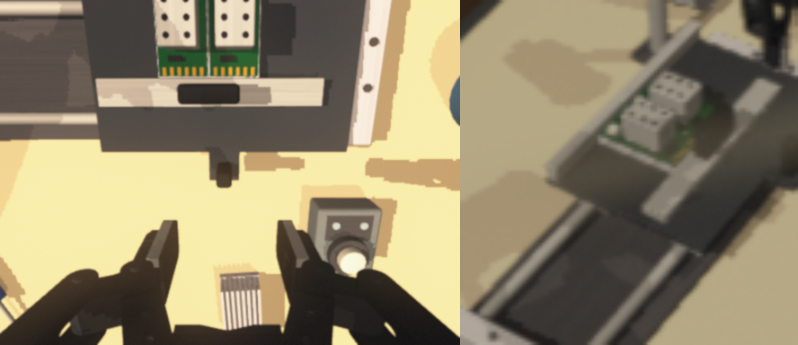

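The row is still snug, with the straightedge flush (row 78), and the button shows at (352,262). Moving over the button with shut fingers.

>>> apply_moves:
  fingers: [0,0,0,0,0,0,0,0,0]
  travel:
    - [-0.5,0.66,0]
    - [-0.5,0.66,0]
    - [-0.5,0.66,0.2]
    - [-0.5,0.66,0.4]
    - [0,0,0.5]
    - [0,0,0.46]
    - [0,0,0]
    - [0,0,0]
    - [0,0,0]
  rotation:
    - [0,0,0]
    - [0,0,0]
    - [0,0,0]
    - [0,0,0]
    - [0,0,0]
    - [0,0,0]
    - [0,0,0]
    - [0,0,0]
    - [0,0,0]

```text
time: 39.95
tool_pos: [0.43, -0.3232, 0.1033]
tcp_rot: [3.139, -0.109, -0.004]
wrist_force: [0.4, 0.2, 0.1]
width: 0.001
grip_force: 0.0
```

Run:
```python
from fit import *
np.set_printoptions(precision=4,suppress=True)
plan((.428,-.3225,.065),-.07)
```

```text
at [ 0.43   -0.3232  0.1033] t 39.95 | rot units [0.009 0.024 0.005] = 1 x [0.009 0.024 0.005] | travel [-0.04  -0.012  0.766] = 1 x [-0.04  -0.012  0.766]
```

>>> apply_moves:
  fingers: [0,0,0,0,0,0,0,0]
  travel:
    - [-0.04,0,0.4]
    - [0,0,0.4]
    - [0,0,0.1]
    - [0,0,0.1]
    - [0,0,0.07]
    - [0,0,0]
    - [0,0,0]
    - [0,0,0]
  rotation:
    - [0,0,0]
    - [0,0,0]
    - [0,0,0]
    - [0,0,0]
    - [0,0,0]
    - [0,0,0]
    - [0,0,0]
    - [0,0,0]

```text
time: 40.75
tool_pos: [0.4274, -0.3227, 0.0536]
tcp_rot: [-3.139, 0.109, 0.006]
wrist_force: [-9.6, 9.1, 26.8]
width: -0.001
grip_force: 13.2
```

The tool stopped at z = 0.0536 with 27 N and side forces, so it may be off the button's centre. I lift, back off and look.

>>> apply_moves:
  fingers: [0,0,0,0,0,0,0]
  travel:
    - [0,0,-0.3]
    - [0,0,-0.6]
    - [0,0,-0.6]
    - [-0.7,0,-0.4]
    - [-0.7,0,0]
    - [0,0,0]
    - [0,0,0]
  rotation:
    - [0,0,0]
    - [0,0,0]
    - [0,0,0]
    - [0,0,0]
    - [0,0,0]
    - [0,0,0]
    - [0,0,0]

```text
time: 41.45
tool_pos: [0.3578, -0.3184, 0.1454]
tcp_rot: [3.138, -0.111, -0.002]
wrist_force: [-0.2, -0.2, 0.4]
width: 0.002
grip_force: 0.0
```

Run:
```python
from fit import *
np.set_printoptions(precision=4,suppress=True)
w=read_camera("wrist"); s=read_state(); print(s["tool_pos"])
print([(d["location"],back(w,d["location"],.056),round(d["p"],2)) for d in tip_of("wrist","start_top")])
for d in regions_of("wrist","start_top"):
    v,u=np.nonzero(d["mask"]);print(d["p"],d["bbox"],u.mean(),v.mean(),back(w,(u.mean(),v.mean()),.056),back(w,(u.mean(),v.mean()),.053))
u=proj(w,(.428,-.3225,.056)); print(u)
im=w["image"].copy(); cv2.circle(im,tuple(np.round(u).astype(int)),2,(255,0,0),1)
x,y=np.clip(np.round(u).astype(int)-[80,60],0,[352,264]); cv2.imwrite("pics/w9.png",cv2.resize(im[y:y+120,x:x+160],(800,600),interpolation=cv2.INTER_CUBIC)[...,::-1]); print(x,y)
```

```text
[ 0.3582 -0.3185  0.1451]
[([250.8, 99.7], array([ 0.4268, -0.3227,  0.056 ]), 0.62)]
0.91 [231.5, 81.2, 43.6, 38.1] 253.58497191011236 100.5063202247191 [ 0.4261 -0.3246  0.056 ] [ 0.426  -0.3246  0.053 ]
[250.2959  97.8003]
170 38
```

View pics/w9.png

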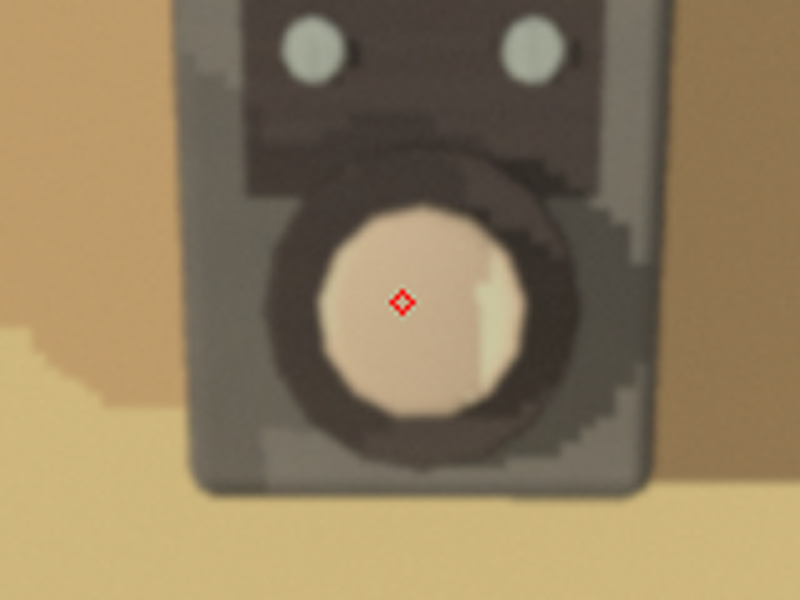

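The crop shows the white cap centred at (422,312), pixel (254,100), inside a dark collar. The shut tips were near enough to centre, so they probably rested on the collar. I'll tilt the tool so that only the tips' lower edge presses inside the cap.

>>> apply_moves:
  fingers: [0,0,0,0,0,0,0]
  travel:
    - [0,0,0]
    - [0,0,0]
    - [0,0,0]
    - [0,0,0]
    - [0,0,0]
    - [0,0,0]
    - [0,0,0]
  rotation:
    - [0,1,0]
    - [0,1,0]
    - [0,1,0]
    - [0,1,0]
    - [0,0,0]
    - [0,0,0]
    - [0,0,0]

```text
time: 42.3
tool_pos: [0.3583, -0.3186, 0.1448]
tcp_rot: [3.058, -0.106, 0.643]
wrist_force: [0.4, 0.3, -0.1]
width: -0.002
grip_force: 0.0
```

```bash
cat > tp.py <<'E'
from h import *
import sys
s=read_state();Rm=R.from_rotvec(s["tcp_rot"]).as_matrix()
np.set_printoptions(precision=4,suppress=True)
print(Rm[:,2],s["tool_pos"],s["wrist_force"])
p=s["tool_pos"]
for z in (.10,.072):
    t=np.array([.434,-.3235,z]); print(z,Rm.T@(t-p)/.05); p=t
print("1mm down",Rm.T@[0,0,-.001]/.05)
E
python3 tp.py
```

```text
[ 0.4015 -0.0286 -0.9154] [ 0.3583 -0.3186  0.1448] [ 0.3745  0.2727 -0.0916]
0.1 [ 1.0282 -0.0077  1.4299]
0.072 [-0.2254 -0.0004  0.5126]
1mm down [-0.0081 -0.      0.0183]
```

>>> apply_moves:
  fingers: [0,0,0,0,0,0,0,0]
  travel:
    - [0.51,-0.004,0.71]
    - [0.51,-0.004,0.71]
    - [-0.11,0,0.25]
    - [-0.11,0,0.25]
    - [0,0,0]
    - [0,0,0]
    - [0,0,0]
    - [0,0,0]
  rotation:
    - [0,0,0]
    - [0,0,0]
    - [0,0,0]
    - [0,0,0]
    - [0,0,0]
    - [0,0,0]
    - [0,0,0]
    - [0,0,0]

```text
time: 43.1
tool_pos: [0.4326, -0.3236, 0.0736]
tcp_rot: [3.056, -0.108, 0.646]
wrist_force: [-0.3, -0.4, -0.5]
width: -0.004
grip_force: 0.0
```

```bash
python3 tp.py
```

```text
[ 0.4035 -0.0301 -0.9145] [ 0.4326 -0.3236  0.0736] [-0.3475 -0.3523 -0.4706]
0.1 [ 0.2384 -0.0034 -0.4717]
0.072 [-0.2266 -0.0009  0.5121]
1mm down [-0.0081 -0.      0.0183]
```

>>> apply_moves:
  fingers: [0,0,0,0,0,0]
  travel:
    - [-0.032,0,0.073]
    - [-0.032,0,0.073]
    - [-0.032,0,0.073]
    - [-0.008,0,0.018]
    - [0,0,0]
    - [0,0,0]
  rotation:
    - [0,0,0]
    - [0,0,0]
    - [0,0,0]
    - [0,0,0]
    - [0,0,0]
    - [0,0,0]

```text
time: 43.7
tool_pos: [0.4327, -0.323, 0.0596]
tcp_rot: [3.058, -0.107, 0.644]
wrist_force: [-1.7, -1.4, 3.0]
width: 0.0
grip_force: 1.7
```

>>> apply_moves:
  fingers: [0,0,0]
  travel:
    - [-0.016,0,0.037]
    - [0,0,0]
    - [0,0,0]
  rotation:
    - [0,0,0]
    - [0,0,0]
    - [0,0,0]

```text
time: 44.0
tool_pos: [0.4327, -0.323, 0.0576]
tcp_rot: [3.058, -0.107, 0.644]
wrist_force: [-3.0, -0.9, 4.7]
width: 0.001
grip_force: 2.2
```

>>> apply_moves:
  fingers: [0,0,0]
  travel:
    - [-0.016,0,0.037]
    - [0,0,0]
    - [0,0,0]
  rotation:
    - [0,0,0]
    - [0,0,0]
    - [0,0,0]

```text
time: 44.3
tool_pos: [0.4329, -0.3232, 0.0567]
tcp_rot: [3.057, -0.106, 0.645]
wrist_force: [-8.1, 1.2, 14.2]
width: 0.001
grip_force: 7.2
```

>>> apply_moves:
  fingers: [0,0,0]
  travel:
    - [-0.016,0,0.037]
    - [0,0,0]
    - [0,0,0]
  rotation:
    - [0,0,0]
    - [0,0,0]
    - [0,0,0]

```text
time: 44.6
tool_pos: [0.4332, -0.3233, 0.0562]
tcp_rot: [3.057, -0.104, 0.647]
wrist_force: [-17.8, 6.1, 28.9]
width: -0.001
grip_force: 14.5
```

The profile shows a spring rising from 3 to 5 N and then a hard stop after about 6 mm, so the button was fully down. I retreat and check.

>>> apply_moves:
  fingers: [0,0,0,0,0,0,0,0,0,0]
  travel:
    - [0.1,0,-0.25]
    - [0.15,0,-0.4]
    - [0.2,0,-0.5]
    - [0.2,0,-0.5]
    - [0,0,-0.7]
    - [0,0.6,-0.6]
    - [0,0.7,-0.4]
    - [0,0.7,0]
    - [0,0.7,0]
    - [0,0,0]
  rotation:
    - [0,0,0]
    - [0,0,0]
    - [0,0,0]
    - [0,0,0]
    - [0,0,0]
    - [0,-0.8,0]
    - [0,-0.8,0]
    - [0,-0.8,0]
    - [0,-0.8,0]
    - [0,-0.8,0]

```text
time: 45.6
tool_pos: [0.3865, -0.4584, 0.2202]
tcp_rot: [3.138, -0.114, -0.011]
wrist_force: [0.5, 0.7, -0.5]
width: 0.001
grip_force: 0.0
```

Run:
```python
from fit import *
np.set_printoptions(precision=4,suppress=True)
w=read_camera("wrist"); a=read_camera("top"); b=read_camera("side"); print(read_state()["tool_pos"],read_state()["wrist_force"])
cv2.imwrite("pics/w10.png",np.hstack([cv2.resize(a["image"][125:210,220:320],(400,340),interpolation=cv2.INTER_CUBIC),cv2.resize(b["image"][85:187,180:300],(400,340),interpolation=cv2.INTER_CUBIC)])[...,::-1])
T=R.from_euler("z",-.07).as_matrix()
for n,c in (("top",a),("side",b)):
    m=pick(n,"deck",c,(.632,-.203),.045,.06); 
    if m is not None: print(n,"deck",fit([c],[m],DECK,(.633,-.203,-.07),.045))
    m=pick(n,"straightedge",c,(.61,-.19),.055,.05)
    if m is not None: print(n,"se",fit([c],[m],SE,(.61,-.19,-.07),.045))
    for d in regions_of(n,"module_1"):
        v,u=np.nonzero(d["mask"]);q=back(c,(u.mean(),v.mean()),.06)
        if q[1]<-.1 and q[0]>.6: print(n,"mod",fit([c],[d["mask"]],MOD,(.66,q[1],-.07),.045))
```

```text
[ 0.3878 -0.4542  0.2188] [-0.5541  0.4398 -0.8977]
top deck (array([ 0.6343, -0.2023, -0.0702]), np.float64(0.48633091676821644))
top se (array([ 0.6094, -0.1899, -0.0679]), np.float64(0.17621896630783676))
top mod (array([ 0.6668, -0.2146, -0.1004]), np.float64(0.28560392612152147))
top mod (array([ 0.6704, -0.1701, -0.0831]), np.float64(0.09431673542675058))
side deck (array([ 0.6353, -0.203 , -0.0711]), np.float64(0.636450861824495))
side se (array([ 0.6098, -0.1893, -0.0668]), np.float64(0.08359455477405824))
side mod (array([ 0.668 , -0.1709, -0.107 ]), np.float64(0.13166325482400065))
side mod (array([ 0.6792, -0.1032, -0.0404]), np.float64(0.8000535665826836))
side mod (array([ 0.6714, -0.23  , -0.7453]), np.float64(0.7097787074706193))
```

View pics/w10.png

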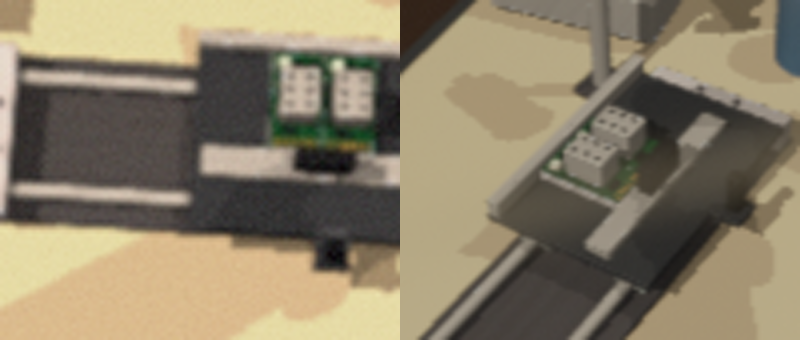

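The row still looks straight and flush, with terminals against the straightedge in both views, and the straightedge pose matches the release pose shifted by the travel. I'll make one close numeric check with the wrist camera.

```bash
python3 -c "
from h import *
plan((.5700,-.1885,.18),-.07)"
```

```text
at [ 0.3864 -0.4542  0.2204] t 46.05 | rot units [-0.001  0.032 -0.002] = 1 x [-0.001  0.032 -0.002] | travel [ 3.292 -5.559  0.808] = 7 x [ 0.47  -0.794  0.115]
```

>>> apply_moves:
  fingers: [0,0,0,0,0,0,0,0,0,0]
  travel:
    - [0.47,-0.794,0]
    - [0.47,-0.794,0]
    - [0.47,-0.794,0]
    - [0.47,-0.794,0.2]
    - [0.47,-0.794,0.2]
    - [0.47,-0.794,0.2]
    - [0.47,-0.794,0.2]
    - [0,0,0]
    - [0,0,0]
    - [0,0,0]
  rotation:
    - [0,0.03,0]
    - [0,0,0]
    - [0,0,0]
    - [0,0,0]
    - [0,0,0]
    - [0,0,0]
    - [0,0,0]
    - [0,0,0]
    - [0,0,0]
    - [0,0,0]

```text
time: 47.05
tool_pos: [0.57, -0.1899, 0.1806]
tcp_rot: [3.139, -0.111, -0.0]
wrist_force: [0.2, -1.0, -0.2]
width: -0.001
grip_force: 0.0
```

Run:
```python
from fit import *
np.set_printoptions(precision=4,suppress=True)
w=read_camera("wrist"); print(read_state()["tool_pos"])
print("start",[(back(w,d["location"],.056),round(d["p"],2)) for d in tip_of("wrist","start_top")])
D=R.from_euler("z",-.07)
def loc(p): return D.inv().apply([p[0]-.6308,p[1]+.204,0])[:2]
for d in regions_of("wrist","straightedge"):
    v,u=np.nonzero(d["mask"]);q=back(w,(u.mean(),v.mean()),.055)
    if abs(q[0]-.61)<.05:
        p,e=fit([w],[d["mask"]],SE,(.61,-.19,-.07),.045); print("se",round(d["p"],2),p,e,loc(p))
for d in regions_of("wrist","module_1"):
    v,u=np.nonzero(d["mask"]);q=back(w,(u.mean(),v.mean()),.06)
    if q[0]>.63:
        p,e=fit([w],[d["mask"]],MOD,(.665,q[1],-.07),.045); print("mod",round(d["p"],2),p,e,loc(p))
```

```text
[ 0.57   -0.1903  0.1808]
start [(array([ 0.4232, -0.3245,  0.056 ]), 0.65)]
se 0.71 [ 0.6088 -0.1901 -0.0666] 0.060036499102026505 [-0.0229  0.0124]
mod 0.92 [ 0.6629 -0.2148 -0.0661] 0.024890668344248575 [ 0.0327 -0.0085]
mod 0.59 [ 0.6658 -0.1712 -0.0668] 0.023415870431443067 [0.0327 0.0352]
```

```bash
python3 -c "
from workcell import *
print(finish_job())"
```

```text
the job is handed in; nothing more can be done
None
```

The job is handed in: the two modules present are snug between fence and straightedge, the carriage is at the camera stop, and the start button was pressed fully down; the judge returned no verdict.

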